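Gauge the relined drum bearing blocks and sort them

ROBOT

A 7-joint arm with a two-finger parallel gripper is mounted at the origin on a cart in front of the work surface, level with it; the furniture and walls round the work are solid. World frame = base frame: x ahead of the robot, y to its left, z up, the work surface at z = 0. Lengths are in m, angles in rad, forces in N, time in s.
With the tool pointing down it reaches from about 0.4 to 0.875 m from the base axis. Payload 19.3 kg.
Tool frame: the origin (TCP) lies at the centre of the arm's flange, where the gripper is bolted on; the fingertips stand 173 mm ahead of it and the grasp point (between the pads) lies 155 mm ahead of it (finger_overhang is the distance from the TCP to the fingertips, in m); x points along the fingers, y is the direction in which the jaws open and shut, and the axes are right-handed (so a half turn about x gives the same grasp; the last joint's range is limited). The gripper opens to 85 mm and grips with 20 to 120 N. Pads are 22 mm wide; open, the fingers measure 114 mm over their backs; the gripper's body (76 mm by 85 mm) begins 54 mm behind the grasp point. The pads swing forward as they close: fully open they stand 13 mm farther back than shut.
Start: joints at [-1.364, 0.521, -0.036, 1.599, 0.021, 1.021, -0.113], TCP at [0.171, 0.601, 0.405] pointing down, gripper open.
Joint ranges: [-2.91, 2.91], [-0.3, 2.13], [-1.5, 1.42], [0.17, 2.43], [-1.26, 4.41], [0.16, 1.93], [-2.52, 2.52]. Speed limits (rad/s): [1.89, 1.89, 2.39, 2.39, 3.01, 3.01, 3.01].

INTERFACE

Orientations are given as a unit quaternion [w, x, y, z].
In Python, from bench import read_state, grab_frame, get_calibration, job_done, finger_overhang gives the robot as it stands. The module is installed in compiled form; this text tells all that it offers.
- The arm moves only by the shell command python3 -m handwheel 'ROWS' [FORCE]. ROWS is JSON, a list of rows, each a list of 7 numbers: the turn, a rotation vector about the tool's x, y, z in rad, then the shift along the tool's x, y, z in cm, then the opening in per cent of the stroke, from 0 (shut) to 100 (fully open). In form: [[wx, wy, wz, x, y, z, fingers], ...]. A call has 1 to 12 rows; each row is the pose to reach, as a shift and turn from the pose commanded when the call began, along the tool's axes at that moment; what a row does not reach only later rows make up. A row lasts 1/12 s, in which the tool goes at most 41.7 mm and 7.16 degrees, less where a joint would pass 70% of its speed; a pose out of reach is approached as far as the arm can. A call with a gripper value outside its range is refused whole. The fingers move at their own pace and stop on an object; FORCE is the grip in N (left out, the last holds). Time passes only in rows, so rows that repeat a pose let the fingers close. It gives the time, the measured TCP pose, the force and the opening at its end, in the units of the state.
- read_state(): the state, without advancing time (a new reading comes with each control period).
- grab_frame(name): name is "scene" or "top"; returns the picture (480x640x3 uint8, red, green, blue); there is no depth.
- get_calibration(name): a dict with "fx", "fy", "cx", "cy" (pixels), "k1" (the pictures are not rectified: a ray, as slopes to the right and down, at radius r is drawn at 1 + k1 r^2 times it, then the intrinsics apply), "extrinsics" (4x4, takes a point from camera to world coordinates). Camera axes: x right, y down, z forward; pixel columns grow to the right and rows downward; lengths in m; the calibration is good to about 2 mm. A picture is of the moment at which its call begins. get_calibration takes no time and is no camera call.
- job_done(): hands the job in, once; it reports no verdict.
The state is a dict: "clock": time; "joints": joint angles; "qd": joint speeds; "joint_efforts": joint torques, N m; "tool_pos": TCP position; "tcp_rot": TCP orientation; "wrist_force": force on the tool from outside, world axes, zero at the start; "ft_torque": the same for the moment, N m; "width": finger opening in m.
Only numpy, scipy, OpenCV 4.12 (cv2) and the standard library are available. Lean on these libraries where they do the work, as an engineer would, in place of code of your own. Each camera call takes 0.05 s, during which the arm holds its last target.

TASK

The sample roaster's drum bearing blocks have been relined, but not every liner was reamed right through. Try each block on the gauge spindle: if it slides on freely, push it along past the sprung keeper until that clicks up behind it, and leave it on the spindle; if it stops short on the nose, do not force it, but draw it off and lay it in the metal parts tray. Leave the mug, the gear and the spanner alone.

Things in the scene. Friction and masses are not known exactly. Their poses are not given: they have to be found in the camera images.
- block_1_mid (a point): centre (half-way up, on the bore's axis) of a bearing block: grey housing with brass liner, lying on the counter, bore level. 40 mm wide (x), 30 mm long (y, along the bore), 40 mm high (z), 0.16 kg; both ends alike. The bore is 23 mm wide at both mouths; in some blocks it goes through so, in others it narrows to 13 mm from 8 mm inside either mouth, unseen from above
- block_2_mid (a point): another bearing block, the same outside; its centre, axes as for block_1_mid; any block can lie at any place. A block whose bore narrows stops on the spindle with its centre still 7 mm out from the nose
- block_3_mid (a point): another bearing block, the same outside; its centre, axes as for block_1_mid; not every block is there in every run (None from the start: absent)
- block_4_mid (a point): another bearing block, the same outside; its centre, axes as for block_1_mid; it can be absent
- block_5_mid (a point): another bearing block, the same outside; its centre, axes as for block_1_mid; it can be absent
- block_6_mid (a point): another bearing block, the same outside; its centre, axes as for block_1_mid; it can be absent
- gauge_nose (a point): centre of the free end of the gauge spindle, a level steel pin 20 mm in diameter (17 mm at the tip, tapering over the last 8 mm), its axis 62 mm above the counter. y points out of the free end along the spindle, z up. Blocks go on from here towards -y, bore along y; 186 mm of the spindle are clear. A released block hangs with its centre 1.5 mm below the axis
- gauge: the fixed grey stand of the spindle; origin on the counter, 100 mm behind the nose, axes as gauge_nose; base plate 74 mm wide (x), 10 mm thick, from y = -129 to +113 mm. Upright bracket at the -y end, 46 mm wide, 66 mm at the foot, top 85 mm above the counter. Two bed rails, 34 mm over all, 39 mm high, run under the spindle from y = +38 mm to the bracket and keep blocks level
- keeper (a joint): the keeper, a sprung steel pawl 14 mm wide under the spindle: 0 rad when up, about 0.16 rad when a block presses it down (0.4 at most); it springs back by itself. Its ramp rises towards -y and first touches a block when the block's leading face is about 45 mm behind the nose; pushing a block over it takes 2 to 4 N
- keeper_line (a point): point on the spindle's axis above the upright tip of the keeper, 61 mm behind the nose; axes as gauge_nose. The tip stands about 6 mm above the underside of a block on the spindle: once the block's trailing face has passed this point the keeper clicks up (block's centre some 78 mm behind the nose) and the block cannot come back. Later blocks push earlier ones along; there is room for four
- parts_tray: an open, plain metal parts tray, loose, 120 mm (x) by 150 mm (y), walls 22 mm high and 3 mm thick, floor 3 mm thick; origin at the centre of its underside; empty at the start; it stands beyond the bracket end of the gauge stand
- mug: a white mug, 85 mm across, 91 mm high, a bystander; origin near the centre of its underside
- gear: a brass gear, 48 mm across, 16 mm high, a bystander; origin at the centre of its underside
- spanner: a spanner lying flat, 33 x 179 x 8 mm, long in its y, a bystander; origin at the centre of its underside
There are look-alikes about, which are no part of the job. Leave any blue look-alike of the part that bears block_6_mid alone. What is shaped like the part that bears block_1_mid but blue or red is not meant.

How it is judged:
By the outcome, as a careful person would: the job done as asked, in the order asked, and still so for the second after the job is handed in, with the robot touching nothing.
Of block_1, block_3, block_4, block_6 only 3 to 4 are there at a start; the rules pass over those that are not, and their reading is None.
Of block_2, block_5 only 1 to 1 are there at a start; the rules pass over those that are not, and their reading is None.
At some moment in a run one of block_1, block_2, block_3, block_4, block_5, block_6 may be knocked a few centimetres aside while the robot is not near it.
It also fails if it takes over 210 s, if anything falls off the work surface, if the arm or the gripper's body presses on something with over 40 N, if the wrist force passes 120 N, or if a joint passes its speed limit or range.

## Working session

There is one attempt and no reset: what is moved stays moved. The work goes in short steps, Python scripts to look and compute and a shell command to move; the robot and the scene stay as the last step left them, time stands still between calls to the robot, and variables do not carry over. Pictures are saved under pics/ and viewed, and the job is handed in when it is done.

```bash
mkdir -p pics; ls; cat > h.py <<'E'
import numpy as np, cv2
from bench import *
def snap(n,f):
    im=grab_frame(n); cv2.imwrite(f'pics/{f}.png',im[:,:,::-1]); return im
E
python3 - <<'E'
from h import *
print(read_state()); print(finger_overhang)
for n in("scene","top"):
    print(get_calibration(n)); snap(n,n+'0')
E
```

```text
pics
{'clock': 0.0, 'joints': array([-1.36420076,  0.52197907, -0.03632818,  1.59999528,  0.02117852,
        1.02109956, -0.11280889]), 'qd': array([-1.26969308e-03, -1.73982671e-04, -4.96658855e-04, -1.86742034e-04,
        4.74442050e-05, -1.04626917e-03,  1.74077521e-03]), 'joint_efforts': array([-1.16759802e-03, -9.27118707e+01,  1.97943114e+00, -3.69940960e+01,
        1.78301398e-02,  8.07250181e-03, -7.22846994e-05]), 'tool_pos': array([0.170777  , 0.60106873, 0.40415194]), 'tcp_rot': array([ 0.70031154,  0.09717372,  0.70037664, -0.09794681]), 'wrist_force': array([ 0.42888191, -0.14128608,  1.07401107]), 'ft_torque': array([ 0.01061921, -0.02994658,  0.0038405 ]), 'width': 0.08529777045119127}
0.1734
{'fx': 541.6944733678586, 'fy': 541.6944733678586, 'cx': 328.5536444519998, 'cy': 233.01196743133335, 'k1': 0.038056844629062545, 'extrinsics': array([[ 0.57536233, -0.32876727,  0.74891272, -0.34581164],
       [-0.81764015, -0.20818385,  0.5367719 , -0.60638995],
       [-0.0205615 , -0.92117944, -0.38859446,  0.53309408],
       [ 0.        ,  0.        ,  0.        ,  1.        ]])}
{'fx': 620.4838350380887, 'fy': 620.4838350380887, 'cx': 316.74909744051877, 'cy': 235.91470024373893, 'k1': -0.1498733504944458, 'extrinsics': array([[-0.02030522, -0.99739066,  0.06927897,  0.40591245],
       [-0.99963252,  0.01900844, -0.01932643,  0.03449284],
       [ 0.01795912, -0.06964594, -0.9974101 ,  1.49159165],
       [ 0.        ,  0.        ,  0.        ,  1.        ]])}
```

View pics/scene0.png

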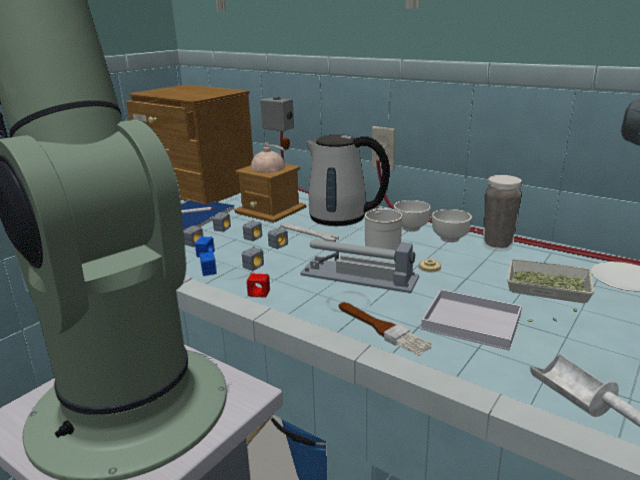

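View pics/top0.png

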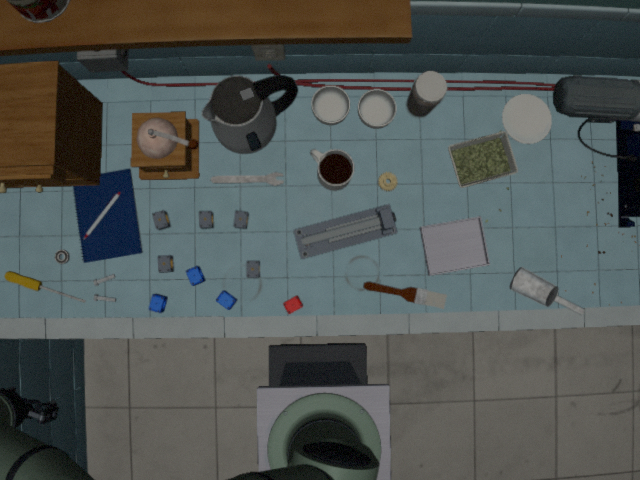

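```bash
cat >> h.py <<'E'
def cal(n):
    c=get_calibration(n); K=np.array([[c['fx'],0,c['cx']],[0,c['fy'],c['cy']],[0,0,1]]); return K,c['k1'],np.array(c['extrinsics'])
def ray(n,u,v):
    K,k1,E=cal(n); p=cv2.undistortPoints(np.array([[[u,v]]],float),K,np.array([k1,0,0,0,0.]))[0,0]
    return E[:3,3],E[:3,:3]@np.array([p[0],p[1],1])
def at(n,u,v,z):
    o,d=ray(n,u,v); return o+d*(z-o[2])/d[2]
def proj(n,P):
    K,k1,E=cal(n); P=np.atleast_2d(P).astype(float); R=E[:3,:3].T
    return cv2.projectPoints(P,cv2.Rodrigues(R)[0],-R@E[:3,3],K,np.array([k1,0,0,0,0.]))[0][:,0]
def crop(im,x0,y0,w,h,s,f):
    c=cv2.resize(im[y0:y0+h,x0:x0+w],None,fx=s,fy=s,interpolation=cv2.INTER_CUBIC); cv2.imwrite(f'pics/{f}.png',c[:,:,::-1])
E
python3 - <<'E'
from h import *
im=cv2.imread('pics/top0.png')[:,:,::-1]
crop(im,140,200,130,90,6,'tc1'); crop(im,285,195,120,70,6,'tc2'); crop(im,410,205,90,75,6,'tc3')
im=cv2.imread('pics/scene0.png')[:,:,::-1]
crop(im,170,200,130,100,6,'sc1');crop(im,295,225,130,70,6,'sc2')
E
```

```text
(no output)
```

View pics/tc1.png

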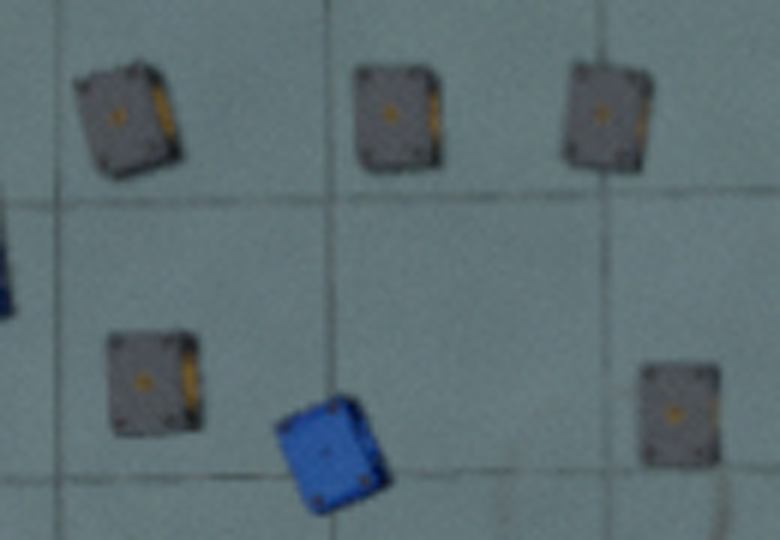

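View pics/tc2.png

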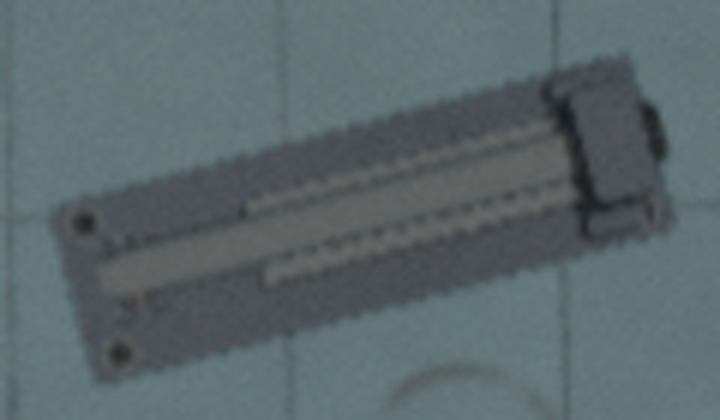

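View pics/tc3.png

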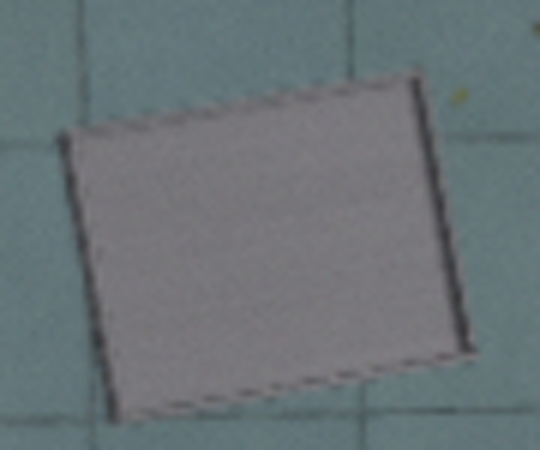

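View pics/sc1.png

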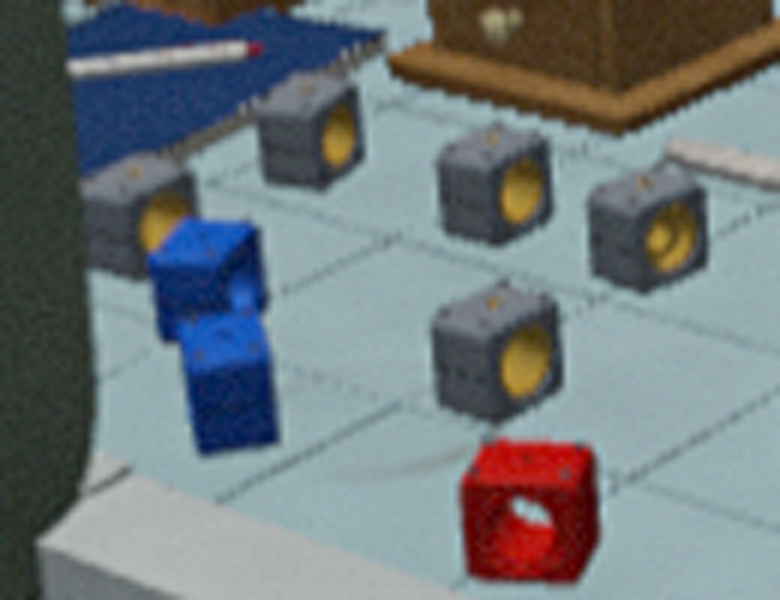

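View pics/sc2.png

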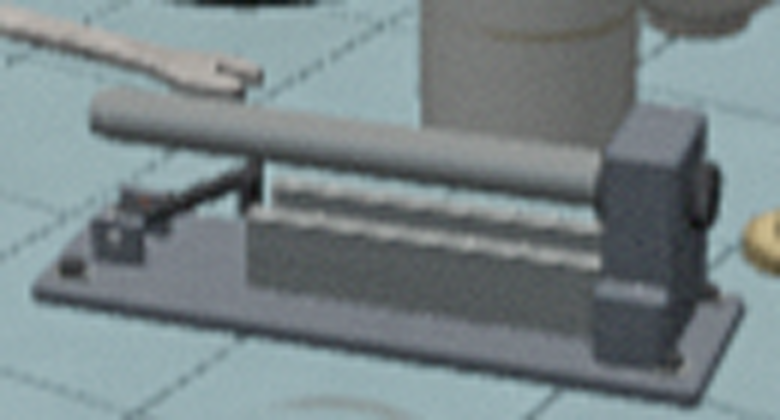

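```bash
cat > fit.py <<'E'
from h import *
from scipy.optimize import least_squares
def up(c,o,s=6): return (np.array(c,float)+.5)/s-.5+np.array(o)
T=(285,195);S=(295,225)
# gauge-frame pts: x lateral,y toward nose,z
obs=[('top',(-.0,.1,.062),up((102,277),T),2),('top',(0,-.086,.062),up((567,160),T),2),
('top',(1,.113,.01),up((52,212),T),1),('top',(-1,.113,.01),up((95,382),T),1),('top',(-1,-.129,.01),up((672,230),T),1),('top',(1,-.129,.01),up((632,52),T),1),
('scene',(0,.1,.062),up((97,111),S),2),('scene',(0,-.086,.062),up((602,174),S),1)]
# gauge y axis points to world +y-ish (left); x axis then = y x z -> (toward +x world)
def P(p,q):
    c,s=np.cos(p[2]),np.sin(p[2]); X=q[0]*.037 if abs(q[0])==1 else q[0]
    return np.array([p[0]+c*X-s*q[1],p[1]+s*X+c*q[1],q[2]])
f=lambda p:np.concatenate([(proj(n,P(p,q))[0]-uv)*w for n,q,uv,w in obs])
for sub in (obs,obs[:6]):
    g=lambda p:np.concatenate([(proj(n,P(p,q))[0]-uv)*w for n,q,uv,w in sub])
    r=least_squares(g,[.5,-.1,.2]); print(r.x,np.degrees(r.x[2])); print(np.round(r.fun.reshape(-1,2),1).tolist())
    print('nose',P(r.x,(0,.1,.062)))
B={'A':(676,414),'B':(601,115),'C':(391,115),'D':(120,117),'E':(144,383)}
for k,c in B.items():
    uv=up(c,(140,200)); print(k,np.round(uv,1),np.round(at('top',*uv,.04),4))
def yaw(c1,c2):
    a=at('top',*up(c1,(140,200)),.04);b=at('top',*up(c2,(140,200)),.04);d=b-a; return np.degrees(np.arctan2(d[1],d[0]))
print({k:yaw(*v) for k,v in {'A':((641,467),(641,363)),'B':((566,167),(575,62)),'C':((362,170),(355,68)),'D':((118,178),(78,82)),'E':((113,436),(108,335))}.items()})
for c in [(62,132),(118,420),(420,72),(472,352)]:
    print('tray',at('top',*up(c,(410,205)),.022))
E
python3 fit.py
```

```text
[ 0.51749152 -0.05462655  0.23491847] 13.4598368519659
[[-0.5, 0.4], [-0.3, -0.8], [-0.9, -1.2], [-0.3, 0.4], [0.9, 0.3], [-0.4, 0.4], [0.5, 1.0], [0.5, 2.2]]
nose [0.49421515 0.04262678 0.062     ]
[ 0.51732866 -0.05509345  0.23432819] 13.426016253985257
[[-0.1, 0.5], [0.1, -0.6], [-0.7, -1.1], [-0.1, 0.4], [1.1, 0.4], [-0.2, 0.5]]
nose [0.49410971 0.04217361 0.062     ]
A [252.2 268.6] [0.4331 0.1587 0.04  ]
B [239.8 218.8] [0.5506 0.1865 0.04  ]
C [204.8 218.8] [0.5523 0.2692 0.04  ]
D [159.6 219.1] [0.5537 0.3769 0.04  ]
E [163.6 263.4] [0.4488 0.3677 0.04  ]
{'A': np.float64(-0.8151568564302506), 'B': np.float64(-5.467097938362857), 'C': np.float64(3.6152863917755496), 'D': np.float64(22.674043087447433), 'E': np.float64(2.533976995156894)}
tray [ 0.52567354 -0.24145529  0.022     ]
tray [ 0.41043241 -0.26044901  0.022     ]
tray [ 0.54731836 -0.38851988  0.022     ]
tray [ 0.43414346 -0.40563521  0.022     ]
```

```bash
cat > plan.py <<'E'
import sys; from h import *
from scipy.spatial.transform import Rotation as Ro
# usage: plan.py x y z(TCP) psi_deg [x y z psi ...] : sequential rows all relative to current pose
G=(0.5174,-0.0549,np.radians(13.44))
def gp(lat,out):  # gauge: lateral, distance out from nose
    c,s=np.cos(G[2]),np.sin(G[2]); Y=.1+out
    return G[0]+c*lat-s*Y, G[1]+s*lat+c*Y
def Rt(psi):
    c,s=np.cos(psi),np.sin(psi); return np.array([[0,c,s],[0,s,-c],[-1,0,0]])
def cur():
    st=read_state(); q=st['tcp_rot']; return st,np.array(st['tool_pos']),Ro.from_quat([q[1],q[2],q[3],q[0]]).as_matrix()
def plan(x,y,z,psi):
    st,p,R=cur(); best=None
    for k in(0,180):
        rv=Ro.from_matrix(R.T@Rt(np.radians(psi+k))).as_rotvec()
        if best is None or np.linalg.norm(rv)<np.linalg.norm(best): best=rv
    d=R.T@(np.array([x,y,z])-p)*100
    n=max(np.linalg.norm(d)/4.17,np.degrees(np.linalg.norm(best))/7.16)
    print([round(v,3) for v in best]+[round(v,2) for v in d],'rows~%.1f'%n)
def show():
    st,p,R=cur(); yaw=np.degrees(np.arctan2(R[1,1],R[0,1]))
    c,s=np.cos(G[2]),np.sin(G[2]); d=p[:2]-np.array(G[:2])
    print('t %.2f'%st['clock'],'p',np.round(p,4),'yaw %.2f'%yaw,'tilt x',np.round(R[:,0],4),'w %.4f'%st['width'],'F',np.round(st['wrist_force'],1),
     'gauge lat %.4f out %.4f'%(c*d[0]+s*d[1],-s*d[0]+c*d[1]-.1), 'Fg lat %.1f y %.1f'%(c*st['wrist_force'][0]+s*st['wrist_force'][1],-s*st['wrist_force'][0]+c*st['wrist_force'][1]),'Tq',np.round(st['ft_torque'],2))
if __name__=='__main__':
    show(); a=sys.argv[1:]
    while a:
        if a[0]=='g': # g lat out z dpsi
            X,Y=gp(float(a[1]),float(a[2])); plan(X,Y,float(a[3]),np.degrees(G[2])+float(a[4])); a=a[5:]
        else: plan(*map(float,a[:4])); a=a[4:]
E
python3 plan.py .4331 .1587 .30 -1 .4331 .1587 .182 -1
```

```text
t 0.10 p [0.1708 0.6011 0.4042] yaw 74.14 tilt x [-2.e-04 -1.e-03 -1.e+00] w 0.0854 F [ 0.1 -0.5  0.1] gauge lat -0.1847 out 0.6186 Fg lat -0.0 y -0.5 Tq [-0.04 -0.02  0.01]
[np.float64(1.311), np.float64(0.001), np.float64(0.001), np.float64(10.46), np.float64(-35.38), np.float64(37.32)] rows~12.6
[np.float64(1.311), np.float64(0.001), np.float64(0.001), np.float64(22.26), np.float64(-35.36), np.float64(37.32)] rows~13.4
```

```bash
python3 -m handwheel '[[1.311,0,0,10.5,-35.4,37.3,100],[1.311,0,0,10.5,-35.4,37.3,100],[1.311,0,0,10.5,-35.4,37.3,100],[1.311,0,0,10.5,-35.4,37.3,100],[1.311,0,0,10.5,-35.4,37.3,100],[1.311,0,0,10.5,-35.4,37.3,100],[1.311,0,0,10.5,-35.4,37.3,100],[1.311,0,0,10.5,-35.4,37.3,100],[1.311,0,0,10.5,-35.4,37.3,100],[1.311,0,0,10.5,-35.4,37.3,100],[1.311,0,0,10.5,-35.4,37.3,100],[1.311,0,0,10.5,-35.4,37.3,100]]' 40; python3 plan.py .4331 .1587 .182 -1
```

```text
clock: 1.1
tool_pos: [0.4209, 0.178, 0.3043]
tcp_rot: [-0.495, -0.505, -0.495, 0.505]
wrist_force: [1.7, 1.0, -0.1]
width: 0.0856
t 1.10 p [0.4209 0.178  0.3043] yaw -1.21 tilt x [ 0.e+00 -2.e-04 -1.e+00] w 0.0856 F [ 1.7  1.  -0.1] gauge lat -0.0397 out 0.1490 Fg lat 1.9 y 0.5 Tq [ 0.04 -0.08 -0.05]
[np.float64(-0.004), np.float64(0.0), np.float64(-0.0), np.float64(12.23), np.float64(1.26), np.float64(1.91)] rows~3.0
```

```bash
python3 -m handwheel '[[0,0,0,0,0,0,100],[0,0,0,0,0,0,100],[0,0,0,0,0,0,100]]'; python3 plan.py .4331 .1587 .182 -1
```

```text
clock: 1.35
tool_pos: [0.4204, 0.1798, 0.3046]
tcp_rot: [-0.496, -0.504, -0.496, 0.504]
wrist_force: [-0.4, 0.3, -0.9]
width: 0.0856
t 1.35 p [0.4204 0.1798 0.3046] yaw -0.99 tilt x [-5.e-04 -0.e+00 -1.e+00] w 0.0856 F [-0.4  0.3 -0.9] gauge lat -0.0398 out 0.1509 Fg lat -0.4 y 0.4 Tq [-0.03  0.02 -0.03]
[np.float64(0.0), np.float64(0.0), np.float64(0.0), np.float64(12.26), np.float64(1.32), np.float64(2.09)] rows~3.0
```

```bash
python3 -m handwheel '[[0,0,0,2,1.32,2.09,90],[0,0,0,5,1.32,2.09,80],[0,0,0,8,1.32,2.09,80],[0,0,0,11,1.32,2.09,80],[0,0,0,12.26,1.32,2.09,80],[0,0,0,12.26,1.32,2.09,80],[0,0,0,12.26,1.32,2.09,0],[0,0,0,12.26,1.32,2.09,0],[0,0,0,12.26,1.32,2.09,0],[0,0,0,12.26,1.32,2.09,0],[0,0,0,12.26,1.32,2.09,0],[0,0,0,12.26,1.32,2.09,0]]' 40; python3 plan.py
```

```text
clock: 2.35
tool_pos: [0.4335, 0.1592, 0.1834]
tcp_rot: [0.496, 0.505, 0.496, -0.503]
wrist_force: [-1.3, 1.8, 10.8]
width: 0.0395
t 2.35 p [0.4335 0.1592 0.1834] yaw -0.93 tilt x [ 0.0016  0.0013 -1.    ] w 0.0395 F [-1.3  1.8 10.8] gauge lat -0.0319 out 0.1277 Fg lat -0.9 y 2.0 Tq [0.34 0.56 0.1 ]
```

```bash
python3 -m handwheel '[[0,0,0,-3,0,0,0],[0,0,0,-6,0,0,0],[0,0,0,-6,0,0,0],[0,0,0,-6,0,0,0]]'; python3 plan.py g 0 .045 .2254 0 g 0 .045 .24 0
```

```text
clock: 2.68
tool_pos: [0.4336, 0.1591, 0.244]
tcp_rot: [0.496, 0.505, 0.496, -0.503]
wrist_force: [-0.1, -0.3, -1.7]
width: 0.0393
t 2.68 p [0.4336 0.1591 0.244 ] yaw -0.94 tilt x [ 0.0035  0.0021 -1.    ] w 0.0393 F [-0.1 -0.3 -1.7] gauge lat -0.0317 out 0.1276 Fg lat -0.2 y -0.3 Tq [0.04 0.03 0.03]
[np.float64(-0.251), np.float64(-0.002), np.float64(-0.004), np.float64(1.86), np.float64(5.12), np.float64(7.22)] rows~2.2
[np.float64(-0.251), np.float64(-0.002), np.float64(-0.004), np.float64(0.4), np.float64(5.12), np.float64(7.21)] rows~2.1
```

```bash
python3 -m handwheel '[[-0.12,0,0,0.9,2.5,3.6,0],[-0.251,-0.002,-0.004,1.86,5.12,7.22,0],[-0.251,-0.002,-0.004,1.86,5.12,7.22,0],[-0.251,-0.002,-0.004,1.86,5.12,7.22,0],[-0.251,-0.002,-0.004,1.86,5.12,7.22,0]]'; python3 plan.py g 0 .045 .2254 0; python3 -c "
from h import *
im=snap('scene','s1'); t=snap('top','t1'); crop(im,230,170,200,130,4,'s1c'); crop(t,220,180,200,110,4,'t1c')"
```

```text
clock: 3.1
tool_pos: [0.4832, 0.0848, 0.2229]
tcp_rot: [0.554, 0.437, 0.555, -0.441]
wrist_force: [-0.3, 0.4, -1.5]
width: 0.0392
t 3.10 p [0.4832 0.0848 0.2229] yaw 13.27 tilt x [-0.0047 -0.0025 -1.    ] w 0.0392 F [-0.3  0.4 -1.5] gauge lat -0.0008 out 0.0438 Fg lat -0.2 y 0.4 Tq [0.02 0.04 0.  ]
[np.float64(-0.003), np.float64(0.001), np.float64(0.005), np.float64(-0.25), np.float64(0.08), np.float64(-0.12)] rows~0.1
```

View pics/s1c.png

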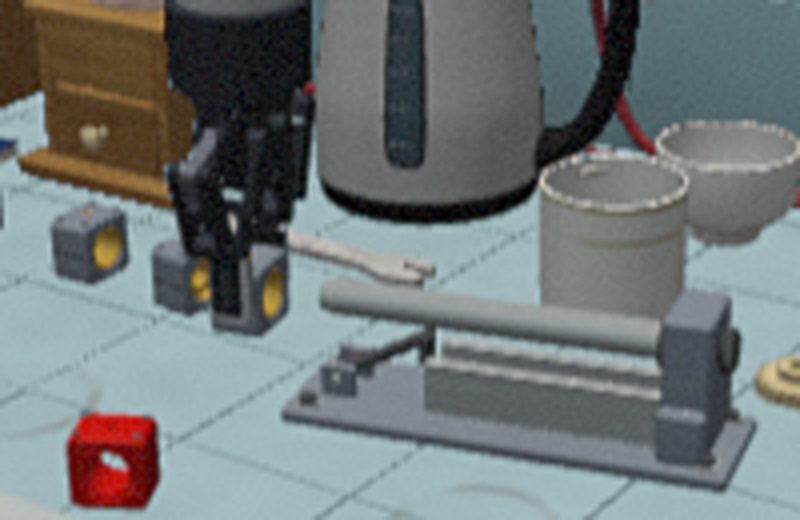

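View pics/t1c.png

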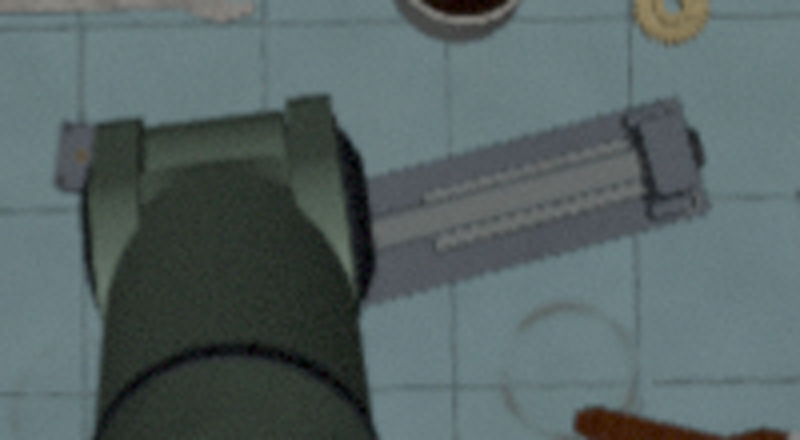

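```bash
python3 -m handwheel '[[-0.003,0.001,0.005,-0.25,0.08,-0.12,0],[-0.003,0.001,0.005,-0.25,0.08,-0.12,0],[-0.003,0.001,0.005,-0.25,0.08,-0.12,0]]'; python3 plan.py g 0 .03 .2254 0; python3 -c "
from h import *
from plan import *
st,p,R=cur()
im=snap('scene','s2'); crop(im,270,220,60,50,12,'s2c')
c=p+R[:,0]*.1634; ydir=R[:,2]; print(c,ydir)
for q in (c-.015*ydir,c+.015*ydir,np.array([*gp(0,0),.062]),np.array([*gp(0,-.1),.062])): print((proj('scene',q)[0]-[270,220]+.5)*12-.5)
"
```

```text
clock: 3.45
tool_pos: [0.4836, 0.0877, 0.2263]
tcp_rot: [0.556, 0.437, 0.555, -0.437]
wrist_force: [0.4, 0.3, -1.8]
width: 0.0392
t 3.45 p [0.4836 0.0877 0.2263] yaw 13.65 tilt x [ 0.0014  0.     -1.    ] w 0.0392 F [ 0.4  0.3 -1.8] gauge lat 0.0003 out 0.0465 Fg lat 0.5 y 0.2 Tq [-0.01 -0.03 -0.05]
[np.float64(0.004), np.float64(0.0), np.float64(-0.001), np.float64(0.09), np.float64(-0.03), np.float64(1.65)] rows~0.4
[0.48383057 0.08766649 0.06285476] [ 2.35942750e-01 -9.71766915e-01  2.84022803e-04]
[188.61371325 238.98301805]
[338.97294951 260.38133359]
[498.21280165 289.08669585]
[1028.27910991  365.85331128]
```

View pics/s2c.png

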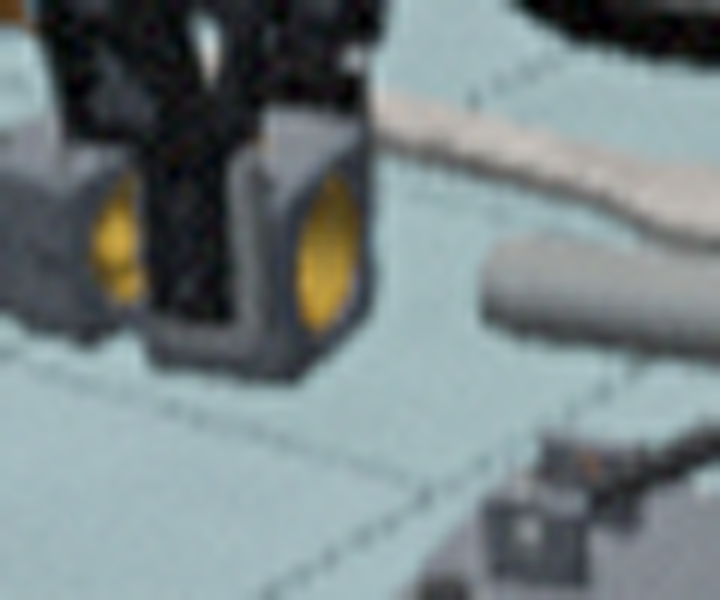

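```bash
python3 -m handwheel '[[0.002,0,0,0.09,-0.03,0.6,0],[-0.002,0,-0.001,0.09,-0.03,1.2,0],[-0.002,0,-0.001,0.09,-0.03,1.8,0],[-0.002,0,-0.001,0.09,-0.03,2.3,0],[-0.002,0,-0.001,0.09,-0.03,2.8,0],[-0.002,0,-0.001,0.09,-0.03,3.3,0],[-0.002,0,-0.001,0.09,-0.03,3.6,0],[-0.002,0,-0.001,0.09,-0.03,3.6,0]]'; python3 plan.py g 0 0 .2254 0
```

```text
clock: 4.17
tool_pos: [0.4921, 0.051, 0.2251]
tcp_rot: [0.556, 0.437, 0.556, -0.437]
wrist_force: [-1.0, 0.5, -1.5]
width: 0.0392
t 4.17 p [0.4921 0.051  0.2251] yaw 13.63 tilt x [-0.e+00 -7.e-04 -1.e+00] w 0.0392 F [-1.   0.5 -1.5] gauge lat -0.0000 out 0.0089 Fg lat -0.8 y 0.7 Tq [-0.06  0.01 -0.01]
[np.float64(0.003), np.float64(0.001), np.float64(0.0), np.float64(-0.03), np.float64(-0.0), np.float64(0.89)] rows~0.2
```

```bash
python3 -m handwheel '[[0.003,0,0,0,0,0.3,0],[0.003,0,0,0,0,0.6,0],[0.003,0,0,0,0,0.9,0],[0.003,0,0,0,0,0.9,0]]'; python3 plan.py g 0 -.015 .2254 0
```

```text
clock: 4.5
tool_pos: [0.4942, 0.0425, 0.2251]
tcp_rot: [0.555, 0.438, 0.555, -0.438]
wrist_force: [-0.6, -0.5, -1.6]
width: 0.0398
t 4.50 p [0.4942 0.0425 0.2251] yaw 13.49 tilt x [-0.e+00 -8.e-04 -1.e+00] w 0.0398 F [-0.6 -0.5 -1.6] gauge lat 0.0000 out 0.0001 Fg lat -0.7 y -0.3 Tq [-0.02  0.03 -0.02]
[np.float64(0.001), np.float64(0.001), np.float64(0.0), np.float64(-0.03), np.float64(-0.0), np.float64(1.51)] rows~0.4
```

```bash
python3 -m handwheel '[[0.001,0,0,0,0,0.6,0],[0.001,0,0,0,0,1.2,0],[0.001,0,0,0,0,1.8,0],[0.001,0,0,0,0,2.4,0],[0.001,0,0,0,0,3,0],[0.001,0,0,0,0,3.5,0],[0.001,0,0,0,0,4,0],[0.001,0,0,0,0,4,0]]'; python3 plan.py g 0 -.083 .2254 0
```

```text
clock: 5.17
tool_pos: [0.5037, 0.0031, 0.2252]
tcp_rot: [0.555, 0.438, 0.555, -0.438]
wrist_force: [0.6, -0.4, 1.7]
width: 0.0394
t 5.17 p [0.5037 0.0031 0.2252] yaw 13.40 tilt x [ 4.e-04 -8.e-04 -1.e+00] w 0.0394 F [ 0.6 -0.4  1.7] gauge lat 0.0002 out -0.0404 Fg lat 0.5 y -0.6 Tq [-0.27 -0.13 -0.07]
[np.float64(-0.001), np.float64(0.001), np.float64(-0.0), np.float64(-0.01), np.float64(-0.01), np.float64(4.26)] rows~1.0
```

```bash
python3 -m handwheel '[[0,0,0,0,0,0.6,0],[0,0,0,0,0,1.2,0],[0,0,0,0,0,1.8,0],[0,0,0,0,0,2.4,0],[0,0,0,0,0,3,0],[0,0,0,0,0,3.6,0],[0,0,0,0,0,4.2,0],[0,0,0,0,0,4.45,0],[0,0,0,0,0,4.45,0]]'; python3 plan.py; python3 -c "
from h import *
im=snap('scene','s3'); crop(im,290,215,140,80,5,'s3c')"
```

```text
clock: 5.92
tool_pos: [0.5143, -0.0402, 0.2252]
tcp_rot: [0.556, 0.438, 0.554, -0.438]
wrist_force: [4.7, -1.7, -1.9]
width: 0.0396
t 5.92 p [ 0.5143 -0.0402  0.2252] yaw 13.41 tilt x [ 0.0012 -0.001  -1.    ] w 0.0396 F [ 4.7 -1.7 -1.9] gauge lat 0.0004 out -0.0850 Fg lat 4.2 y -2.7 Tq [-0.44 -1.12  0.02]
```

View pics/s3c.png

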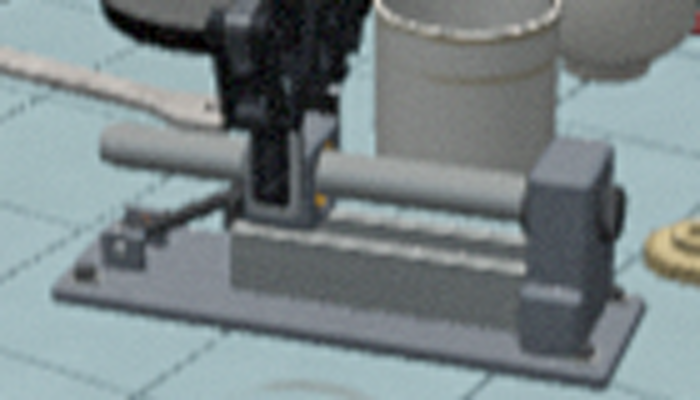

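```bash
python3 -m handwheel '[[0,0,0,0,0,0,80],[0,0,0,0,0,0,80],[0,0,0,0,0,0,80],[0,0,0,0,0,0,80],[0,0,0,-3,0,0,80],[0,0,0,-6,0,0,80],[0,0,0,-8,0,0,80],[0,0,0,-8,0,0,80]]'; python3 plan.py .5506 .1865 .30 -5.5; python3 -c "
from h import *
im=snap('scene','s4'); crop(im,290,215,140,80,5,'s4c');im=snap('top','t4'); crop(im,140,190,270,110,2.9,'t4c')"
```

```text
clock: 6.63
tool_pos: [0.5145, -0.0393, 0.3087]
tcp_rot: [0.556, 0.439, 0.554, -0.437]
wrist_force: [0.7, -0.2, 1.0]
width: 0.0683
t 6.63 p [ 0.5145 -0.0393  0.3087] yaw 13.45 tilt x [ 4.7e-03 -3.0e-04 -1.0e+00] w 0.0683 F [ 0.7 -0.2  1. ] gauge lat 0.0008 out -0.0841 Fg lat 0.6 y -0.4 Tq [ 0.03 -0.04  0.02]
[np.float64(0.331), np.float64(0.001), np.float64(-0.005), np.float64(0.88), np.float64(8.76), np.float64(-21.12)] rows~5.5
```

View pics/s4c.png

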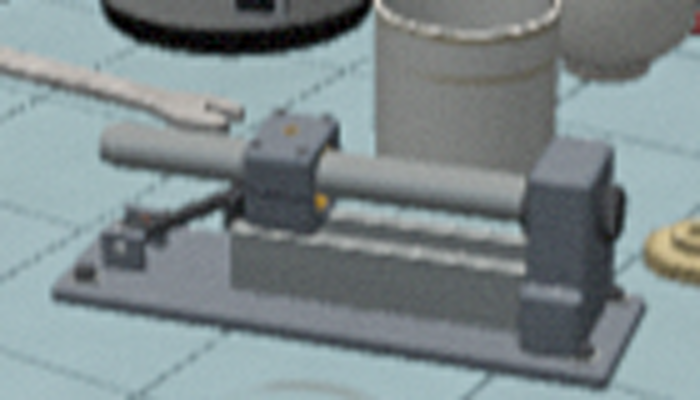

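View pics/t4c.png

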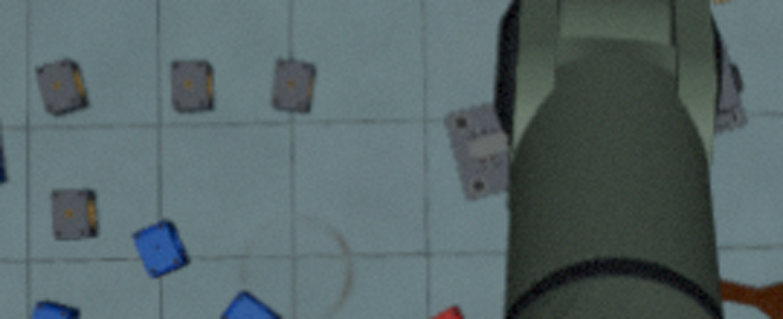

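```bash
python3 -m handwheel '[[0.331,0.001,-0.005,0.88,8.76,-21.12,75],[0.331,0.001,-0.005,0.88,8.76,-21.12,75],[0.331,0.001,-0.005,0.88,8.76,-21.12,75],[0.331,0.001,-0.005,0.88,8.76,-21.12,75],[0.331,0.001,-0.005,0.88,8.76,-21.12,75],[0.331,0.001,-0.005,0.88,8.76,-21.12,75],[0.331,0.001,-0.005,0.88,8.76,-21.12,75],[0.331,0.001,-0.005,0.88,8.76,-21.12,75],[0.331,0.001,-0.005,0.88,8.76,-21.12,75]]'; python3 plan.py .5506 .1865 .182 -5.5
```

```text
clock: 7.48
tool_pos: [0.5495, 0.1859, 0.2953]
tcp_rot: [-0.474, -0.522, -0.477, 0.526]
wrist_force: [-0.6, -0.6, -0.1]
width: 0.064
t 7.48 p [0.5495 0.1859 0.2953] yaw -5.54 tilt x [-0.0066 -0.0012 -1.    ] w 0.0640 F [-0.6 -0.6 -0.1] gauge lat 0.0872 out 0.1267 Fg lat -0.7 y -0.5 Tq [-0.04  0.04 -0.02]
[np.float64(-0.001), np.float64(0.002), np.float64(0.006), np.float64(11.33), np.float64(0.17), np.float64(-0.09)] rows~2.7
```

```bash
python3 -m handwheel '[[0,0.002,0.006,4,0.17,-0.09,75],[0,0.002,0.006,7.5,0.17,-0.09,75],[0,0.002,0.006,10.5,0.17,-0.09,75],[0,0.002,0.006,11.33,0.17,-0.09,75],[0,0.002,0.006,11.33,0.17,-0.09,75],[0,0.002,0.006,11.33,0.17,-0.09,0],[0,0.002,0.006,11.33,0.17,-0.09,0],[0,0.002,0.006,11.33,0.17,-0.09,0],[0,0.002,0.006,11.33,0.17,-0.09,0],[0,0.002,0.006,11.33,0.17,-0.09,0],[0,0.002,0.006,11.33,0.17,-0.09,0]]' 40; python3 plan.py;  python3 -m handwheel '[[0,0,0,-3,0,0,0],[0,0,0,-6,0,0,0],[0,0,0,-6,0,0,0],[0,0,0,-6,0,0,0]]'; python3 plan.py g 0 .045 .2254 0
```

```text
clock: 8.4
tool_pos: [0.5517, 0.1873, 0.1849]
tcp_rot: [0.476, 0.525, 0.475, -0.522]
wrist_force: [-0.5, -2.2, 9.7]
width: 0.0397
t 8.40 p [0.5517 0.1873 0.1849] yaw -5.53 tilt x [ 0.0037  0.0023 -1.    ] w 0.0397 F [-0.5 -2.2  9.7] gauge lat 0.0896 out 0.1276 Fg lat -1.0 y -2.0 Tq [-0.58  0.26 -0.02]
clock: 8.73
tool_pos: [0.5515, 0.1876, 0.2454]
tcp_rot: [0.476, 0.525, 0.475, -0.521]
wrist_force: [0.6, 0.4, -3.1]
width: 0.0395
t 8.73 p [0.5515 0.1876 0.2454] yaw -5.49 tilt x [ 0.0049  0.0035 -1.    ] w 0.0395 F [ 0.6  0.4 -3.1] gauge lat 0.0895 out 0.1280 Fg lat 0.7 y 0.3 Tq [-0.03  0.03  0.03]
[np.float64(-0.33), np.float64(-0.003), np.float64(-0.005), np.float64(1.93), np.float64(-5.78), np.float64(10.76)] rows~3.0
```

```bash
python3 -m handwheel '[[-0.1,0,0,1,-2,3.6,0],[-0.2,-0.001,-0.003,1.5,-4,7.2,0],[-0.33,-0.003,-0.005,1.7,-5.78,10.76,0],[-0.33,-0.003,-0.005,1.7,-5.78,10.76,0],[-0.33,-0.003,-0.005,1.7,-5.78,10.76,0],[-0.33,-0.003,-0.005,1.7,-5.78,10.76,0]]'; python3 plan.py g 0.0003 .030 .2266 0; 
```

```text
clock: 9.23
tool_pos: [0.4834, 0.0859, 0.2257]
tcp_rot: [0.554, 0.438, 0.555, -0.44]
wrist_force: [0.3, 1.7, -1.8]
width: 0.0398
t 9.23 p [0.4834 0.0859 0.2257] yaw 13.33 tilt x [-0.0032 -0.0012 -1.    ] w 0.0398 F [ 0.3  1.7 -1.8] gauge lat -0.0003 out 0.0449 Fg lat 0.7 y 1.6 Tq [ 0.07 -0.04 -0.  ]
[np.float64(-0.002), np.float64(0.0), np.float64(0.003), np.float64(-0.09), np.float64(0.07), np.float64(1.49)] rows~0.4
```

Advance to 10 mm out, then creep to check for a stop.

```bash
python3 -m handwheel '[[-0.002,0,0.003,-0.09,0.07,0.6,0],[-0.002,0,0.003,-0.09,0.07,1.2,0],[-0.002,0,0.003,-0.09,0.07,1.8,0],[-0.002,0,0.003,-0.09,0.07,2.4,0],[-0.002,0,0.003,-0.09,0.07,3,0],[-0.002,0,0.003,-0.09,0.07,3.4,0],[-0.002,0,0.003,-0.09,0.07,3.4,0],[-0.002,0,0.003,-0.09,0.07,3.4,0]]'; python3 plan.py g 0 0.007 .2266 0
```

```text
clock: 9.9
tool_pos: [0.4917, 0.0527, 0.2266]
tcp_rot: [0.555, 0.437, 0.555, -0.438]
wrist_force: [-0.0, 0.1, -2.1]
width: 0.0399
t 9.90 p [0.4917 0.0527 0.2266] yaw 13.49 tilt x [-8.e-04 -1.e-03 -1.e+00] w 0.0399 F [-0.   0.1 -2.1] gauge lat 0.0000 out 0.0106 Fg lat 0.0 y 0.1 Tq [-0.01  0.01 -0.02]
[np.float64(0.001), np.float64(0.001), np.float64(0.001), np.float64(-0.0), np.float64(-0.0), np.float64(0.36)] rows~0.1
```

```bash
for i in 1; do python3 -m handwheel '[[0,0,0,0,0,0.15,0],[0,0,0,0,0,0.3,0],[0,0,0,0,0,0.36,0],[0,0,0,0,0,0.36,0]]' | grep -v rot; python3 plan.py; python3 -m handwheel '[[0,0,0,0,0,0.15,0],[0,0,0,0,0,0.15,0]]'|grep -v rot; python3 plan.py;  done
```

```text
clock: 10.23
tool_pos: [0.4924, 0.05, 0.2266]
wrist_force: [-0.6, 4.5, -1.0]
width: 0.0396
t 10.23 p [0.4924 0.05   0.2266] yaw 13.57 tilt x [-1.1e-03 -4.0e-04 -1.0e+00] w 0.0396 F [-0.6  4.5 -1. ] gauge lat 0.0001 out 0.0079 Fg lat 0.4 y 4.5 Tq [0.92 0.16 0.04]
clock: 10.4
tool_pos: [0.4926, 0.0496, 0.2266]
wrist_force: [-4.4, 13.5, 0.4]
width: 0.0397
t 10.40 p [0.4926 0.0496 0.2266] yaw 13.64 tilt x [-1.6e-03  8.0e-04 -1.0e+00] w 0.0397 F [-4.4 13.5  0.4] gauge lat 0.0002 out 0.0074 Fg lat -1.2 y 14.2 Tq [2.72 0.75 0.05]
```

```bash
python3 -m handwheel '[[0,0,0,0,0,-0.6,0],[0,0,0,0,0,-2,0],[0,0,0,0,0,-4,0],[0,0,0,0,0,-5,0],[0,0,0,-3,0,-5,0],[0,0,0,-7,0,-5,0],[0,0,0,-9,0,-5,0],[0,0,0,-9,0,-5,0]]'|grep -v rot; python3 plan.py .4794 -.324 .30 9.5
```

```text
clock: 11.07
tool_pos: [0.4821, 0.0968, 0.3205]
wrist_force: [1.2, 0.2, -0.5]
width: 0.0397
t 11.07 p [0.4821 0.0968 0.3205] yaw 13.53 tilt x [ 4.8e-03  6.0e-04 -1.0e+00] w 0.0397 F [ 1.2  0.2 -0.5] gauge lat 0.0010 out 0.0558 Fg lat 1.2 y -0.1 Tq [ 0.   -0.1   0.01]
[np.float64(0.07), np.float64(0.0), np.float64(-0.005), np.float64(2.02), np.float64(-10.12), np.float64(40.85)] rows~10.1
```

```bash
python3 -m handwheel '[[0.07,0,-0.005,2,-10.1,40.85,0],[0.07,0,-0.005,2,-10.1,40.85,0],[0.07,0,-0.005,2,-10.1,40.85,0],[0.07,0,-0.005,2,-10.1,40.85,0],[0.07,0,-0.005,2,-10.1,40.85,0],[0.07,0,-0.005,2,-10.1,40.85,0],[0.07,0,-0.005,2,-10.1,40.85,0],[0.07,0,-0.005,2,-10.1,40.85,0],[0.07,0,-0.005,2,-10.1,40.85,0],[0.07,0,-0.005,2,-10.1,40.85,0],[0.07,0,-0.005,2,-10.1,40.85,0],[0.07,0,-0.005,2,-10.1,40.85,0]]'|grep -v rot; python3 -m handwheel '[[0,0,0,0,0,0,0],[0,0,0,0,0,0,0]]' >/dev/null; python3 plan.py .4794 -.324 .195 9.5
```

```text
clock: 12.07
tool_pos: [0.4773, -0.3271, 0.296]
wrist_force: [0.9, 1.4, -1.8]
width: 0.0395
t 12.23 p [ 0.4787 -0.3231  0.2966] yaw 9.57 tilt x [-0.0063 -0.0013 -1.    ] w 0.0399 F [ 0.6  1.2 -2.3] gauge lat -0.1000 out -0.3519 Fg lat 0.8 y 1.0 Tq [ 0.02 -0.01 -0.04]
[np.float64(0.001), np.float64(0.0), np.float64(0.006), np.float64(10.16), np.float64(0.12), np.float64(0.09)] rows~2.4
```

```bash
python3 -m handwheel '[[0,0,0.006,3,0.1,0.1,0],[0,0,0.006,6,0.1,0.1,0],[0,0,0.006,9,0.1,0.1,0],[0,0,0.006,10.2,0.1,0.1,0],[0,0,0.006,10.2,0.1,0.1,0],[0,0,0.006,10.2,0.1,0.1,0]]'|grep -v rot; python3 plan.py .4794 -.324 .189 9.5
```

```text
clock: 12.73
tool_pos: [0.4794, -0.3248, 0.1955]
wrist_force: [-0.1, 0.4, -0.7]
width: 0.0397
t 12.73 p [ 0.4794 -0.3248  0.1955] yaw 9.56 tilt x [-2.e-04 -9.e-04 -1.e+00] w 0.0397 F [-0.1  0.4 -0.7] gauge lat -0.0996 out -0.3536 Fg lat -0.0 y 0.4 Tq [-0.02 -0.02 -0.03]
[np.float64(0.001), np.float64(0.001), np.float64(0.0), np.float64(0.65), np.float64(0.01), np.float64(-0.08)] rows~0.2
```

```bash
python3 -m handwheel '[[0,0,0,0.4,0,0,0],[0,0,0,0.65,0,0,0],[0,0,0,0.65,0,0,0],[0,0,0,0.65,0,0,0]]'|grep -v rot; python3 plan.py; python3 -m handwheel '[[0,0,0,0,0,0,65],[0,0,0,0,0,0,65],[0,0,0,0,0,0,65],[0,0,0,-3,0,0,65],[0,0,0,-6,0,0,65],[0,0,0,-10,0,0,75],[0,0,0,-12,0,0,75],[0,0,0,-12,0,0,75]]'|grep -v rot; python3 plan.py .5523 .2692 .30 1.5;  python3 -c "
from h import *
im=snap('scene','s5'); crop(im,290,215,270,140,2.9,'s5c');im=snap('top','t5'); crop(im,140,190,270,110,2.9,'t5c')"
```

```text
clock: 13.07
tool_pos: [0.4793, -0.3252, 0.1892]
wrist_force: [0.2, 0.2, -0.9]
width: 0.0398
t 13.07 p [ 0.4793 -0.3252  0.1892] yaw 9.51 tilt x [ 0.001  -0.0015 -1.    ] w 0.0398 F [ 0.2  0.2 -0.9] gauge lat -0.0999 out -0.3541 Fg lat 0.2 y 0.1 Tq [ 0.02 -0.02  0.03]
clock: 13.73
tool_pos: [0.4798, -0.3258, 0.3132]
wrist_force: [0.2, 0.2, -0.1]
width: 0.064
t 13.73 p [ 0.4798 -0.3258  0.3132] yaw 9.49 tilt x [ 0.0061 -0.0042 -1.    ] w 0.0640 F [ 0.2  0.2 -0.1] gauge lat -0.0995 out -0.3547 Fg lat 0.3 y 0.1 Tq [ 0.   -0.    0.01]
[np.float64(0.139), np.float64(0.005), np.float64(-0.006), np.float64(1.12), np.float64(16.95), np.float64(-57.5)] rows~14.4
```

View pics/s5c.png

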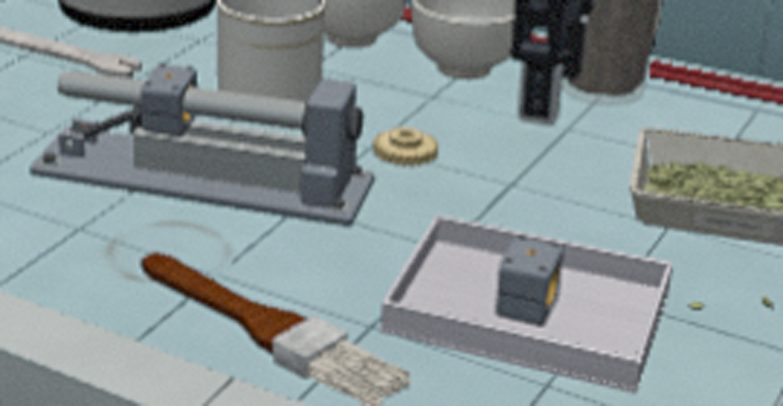

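View pics/t5c.png

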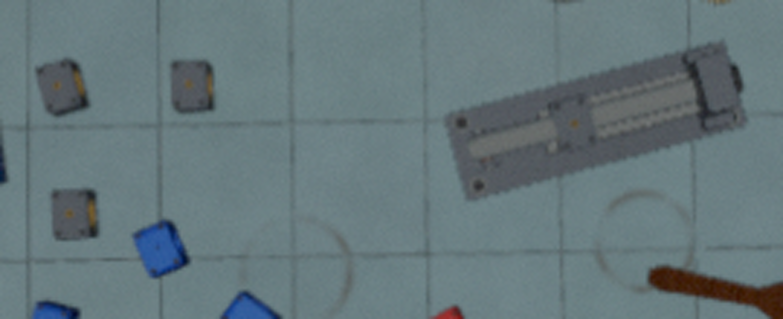

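```bash
python3 -m handwheel '[[0.139,0.005,-0.006,1.1,16.95,-57.5,75],[0.139,0.005,-0.006,1.1,16.95,-57.5,75],[0.139,0.005,-0.006,1.1,16.95,-57.5,75],[0.139,0.005,-0.006,1.1,16.95,-57.5,75],[0.139,0.005,-0.006,1.1,16.95,-57.5,75],[0.139,0.005,-0.006,1.1,16.95,-57.5,75],[0.139,0.005,-0.006,1.1,16.95,-57.5,75],[0.139,0.005,-0.006,1.1,16.95,-57.5,75],[0.139,0.005,-0.006,1.1,16.95,-57.5,75],[0.139,0.005,-0.006,1.1,16.95,-57.5,75],[0.139,0.005,-0.006,1.1,16.95,-57.5,75],[0.139,0.005,-0.006,1.1,16.95,-57.5,75]]'|grep -v rot;python3 -m handwheel '[[0,0,0,0,0,0,75],[0,0,0,0,0,0,75]]'>/dev/null; python3 plan.py .5523 .2692 .22 1.5
```

```text
clock: 14.83
tool_pos: [0.5388, 0.1733, 0.2975]
wrist_force: [1.1, 0.4, 0.6]
width: 0.0639
t 15.00 p [0.5386 0.1737 0.2972] yaw 1.79 tilt x [-0.0083  0.0027 -1.    ] w 0.0639 F [-0.1 -0.5 -1. ] gauge lat 0.0738 out 0.1174 Fg lat -0.2 y -0.4 Tq [-0.07  0.03  0.01]
[np.float64(0.005), np.float64(-0.003), np.float64(0.008), np.float64(7.73), np.float64(1.73), np.float64(-9.48)] rows~3.0
```

```bash
python3 -m handwheel '[[0.005,-0.003,0.008,1,0.8,-4,75],[0.005,-0.003,0.008,2,1.73,-8,75],[0.005,-0.003,0.008,2.5,1.73,-9.48,75],[0.005,-0.003,0.008,4.5,1.73,-9.48,75],[0.005,-0.003,0.008,6,1.73,-9.48,75],[0.005,-0.003,0.008,6,1.73,-9.48,75],[0.005,-0.003,0.008,6,1.73,-9.48,75]]'|grep -v rot; python3 plan.py .5523 .2692 .182 1.5;  python3 -c "
from h import *
im=snap('scene','s6'); crop(im,180,190,140,80,5,'s6c')"
```

```text
clock: 15.58
tool_pos: [0.5536, 0.2654, 0.2382]
wrist_force: [-0.3, 0.1, -0.4]
width: 0.0641
t 15.58 p [0.5536 0.2654 0.2382] yaw 1.18 tilt x [ 0.     -0.0012 -1.    ] w 0.0641 F [-0.3  0.1 -0.4] gauge lat 0.1097 out 0.2031 Fg lat -0.2 y 0.2 Tq [-0.05  0.02  0.02]
[np.float64(-0.006), np.float64(0.001), np.float64(0.0), np.float64(5.62), np.float64(-0.12), np.float64(-0.39)] rows~1.4
```

View pics/s6c.png

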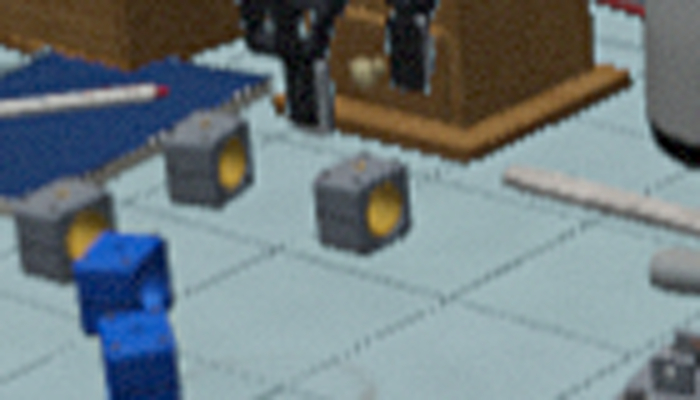

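Fingers straddle block C, undisturbed. Descend and grip.

```bash
python3 -m handwheel '[[-0.006,0.001,0,0,-0.12,-0.39,75],[-0.006,0.001,0,3,-0.12,-0.39,75],[-0.006,0.001,0,5.6,-0.12,-0.39,75],[-0.006,0.001,0,5.6,-0.12,-0.39,75],[-0.006,0.001,0,5.6,-0.12,-0.39,0],[-0.006,0.001,0,5.6,-0.12,-0.39,0],[-0.006,0.001,0,5.6,-0.12,-0.39,0],[-0.006,0.001,0,5.6,-0.12,-0.39,0],[-0.006,0.001,0,5.6,-0.12,-0.39,0],[-0.006,0.001,0,5.6,-0.12,-0.39,0]]' 40|grep -v rot; python3 plan.py;  python3 -m handwheel '[[0,0,0,-3,0,0,0],[0,0,0,-6,0,0,0],[0,0,0,-6,0,0,0],[0,0,0,-6,0,0,0]]'|grep -v rot; python3 plan.py g 0 .055 .2262 0
```

```text
clock: 16.47
tool_pos: [0.553, 0.2707, 0.1849]
wrist_force: [-1.0, -1.7, 9.2]
width: 0.0397
t 16.47 p [0.553  0.2707 0.1849] yaw 1.60 tilt x [ 0.0039  0.0026 -1.    ] w 0.0397 F [-1.  -1.7  9.2] gauge lat 0.1103 out 0.2084 Fg lat -1.4 y -1.4 Tq [-0.27  0.46 -0.02]
clock: 16.8
tool_pos: [0.5528, 0.2708, 0.2454]
wrist_force: [-0.3, -0.3, -2.8]
width: 0.0392
t 16.80 p [0.5528 0.2708 0.2454] yaw 1.61 tilt x [ 0.0052  0.0037 -1.    ] w 0.0392 F [-0.3 -0.3 -2.8] gauge lat 0.1102 out 0.2085 Fg lat -0.4 y -0.2 Tq [-0.01 -0.02 -0.01]
[np.float64(-0.207), np.float64(-0.003), np.float64(-0.006), np.float64(1.82), np.float64(-7.64), np.float64(17.29)] rows~4.6
```

```bash
python3 -m handwheel '[[-0.1,0,0,0,-1.5,3.6,0],[-0.207,-0.003,-0.006,0.5,-3,7,0],[-0.207,-0.003,-0.006,1,-5,10.5,0],[-0.207,-0.003,-0.006,1.6,-6.5,14,0],[-0.207,-0.003,-0.006,1.6,-7.64,17.3,0],[-0.207,-0.003,-0.006,1.6,-7.64,17.3,0],[-0.207,-0.003,-0.006,1.6,-7.64,17.3,0],[-0.207,-0.003,-0.006,1.6,-7.64,17.3,0]]'|grep -v rot; python3 plan.py g 0.0003 .010 .2264 0
```

```text
clock: 17.47
tool_pos: [0.481, 0.0957, 0.2265]
wrist_force: [0.3, 0.6, -1.8]
width: 0.0394
t 17.47 p [0.481  0.0957 0.2265] yaw 13.46 tilt x [-0.0036 -0.0018 -1.    ] w 0.0394 F [ 0.3  0.6 -1.8] gauge lat -0.0004 out 0.0549 Fg lat 0.5 y 0.5 Tq [ 0.03 -0.03 -0.02]
[np.float64(0.0), np.float64(0.001), np.float64(0.004), np.float64(0.02), np.float64(0.07), np.float64(4.49)] rows~1.1
```

```bash
python3 -m handwheel '[[0,0.001,0.004,0,0.07,0.6,0],[0,0.001,0.004,0,0.07,1.2,0],[0,0.001,0.004,0,0.07,2,0],[0,0.001,0.004,0,0.07,2.6,0],[0,0.001,0.004,0,0.07,3.2,0],[0,0.001,0.004,0,0.07,3.8,0],[0,0.001,0.004,0,0.07,4.3,0],[0,0.001,0.004,0,0.07,4.49,0],[0,0.001,0.004,0,0.07,4.49,0]]'|grep -v rot; python3 plan.py g 0.0003 .007 .2264 0;python3 -m handwheel '[[0,0,0,0,0,0.2,0],[0,0,0,0,0,0.4,0],[0,0,0,0,0,0.6,0],[0,0,0,0,0,0.6,0]]' | grep -v rot; python3 plan.py g 0.0003 -.04 .2264 0
```

```text
clock: 18.22
tool_pos: [0.492, 0.0514, 0.2267]
wrist_force: [0.6, -0.4, -2.2]
width: 0.0391
t 18.22 p [0.492  0.0514 0.2267] yaw 13.42 tilt x [-2.e-04 -5.e-04 -1.e+00] w 0.0391 F [ 0.6 -0.4 -2.2] gauge lat 0.0000 out 0.0092 Fg lat 0.5 y -0.5 Tq [-0.05  0.02  0.02]
[np.float64(-0.0), np.float64(0.0), np.float64(0.0), np.float64(0.03), np.float64(0.03), np.float64(0.22)] rows~0.1
clock: 18.55
tool_pos: [0.4934, 0.0458, 0.2267]
wrist_force: [0.8, 0.6, -1.8]
width: 0.0396
t 18.55 p [0.4934 0.0458 0.2267] yaw 13.45 tilt x [-0.e+00 -5.e-04 -1.e+00] w 0.0396 F [ 0.8  0.6 -1.8] gauge lat 0.0001 out 0.0035 Fg lat 0.9 y 0.4 Tq [-0.02 -0.04 -0.02]
[np.float64(0.0), np.float64(0.0), np.float64(0.0), np.float64(0.03), np.float64(0.02), np.float64(4.35)] rows~1.0
```

```bash
python3 -m handwheel '[[0,0,0,0,0,0.25,0],[0,0,0,0,0,0.5,0],[0,0,0,0,0,0.7,0],[0,0,0,0,0,0.7,0]]' | grep -v rot; python3 plan.py g 0.0006 -.084 .2264 0
```

```text
clock: 18.88
tool_pos: [0.4951, 0.0388, 0.2267]
wrist_force: [-0.3, -0.2, -1.1]
width: 0.0395
t 18.88 p [0.4951 0.0388 0.2267] yaw 13.43 tilt x [-0.e+00 -5.e-04 -1.e+00] w 0.0395 F [-0.3 -0.2 -1.1] gauge lat 0.0001 out -0.0037 Fg lat -0.3 y -0.1 Tq [ 0.03 -0.04  0.01]
[np.float64(-0.0), np.float64(0.0), np.float64(0.0), np.float64(0.04), np.float64(0.05), np.float64(8.03)] rows~1.9
```

```bash
python3 -m handwheel '[[0,0,0,0.02,0.02,0.7,0],[0,0,0,0.02,0.02,1.4,0],[0,0,0,0.02,0.04,2.2,0],[0,0,0,0.02,0.04,3,0],[0,0,0,0.02,0.06,3.7,0],[0,0,0,0.02,0.06,4.4,0],[0,0,0,0.02,0.08,5.1,0],[0,0,0,0.02,0.1,5.8,0],[0,0,0,0.02,0.1,6.5,0],[0,0,0,0.02,0.1,7.2,0],[0,0,0,0.02,0.12,7.8,0],[0,0,0,0.02,0.12,8.15,0]]' | grep -v rot;  python3 -m handwheel '[[0,0,0,0,0,0,0],[0,0,0,0,0,0,0]]'>/dev/null;python3 plan.py;  python3 -c "
from h import *
im=snap('scene','s7'); crop(im,290,215,140,80,5,'s7c')"
```

```text
clock: 19.88
tool_pos: [0.5153, -0.0408, 0.2265]
wrist_force: [-0.8, 1.4, 0.1]
width: 0.0393
t 20.05 p [ 0.5151 -0.04    0.2265] yaw 13.44 tilt x [-1.e-04 -5.e-04 -1.e+00] w 0.0396 F [-0.3  0.8 -2. ] gauge lat 0.0012 out -0.0849 Fg lat -0.1 y 0.8 Tq [ 0.03  0.02 -0.01]
```

View pics/s7c.png

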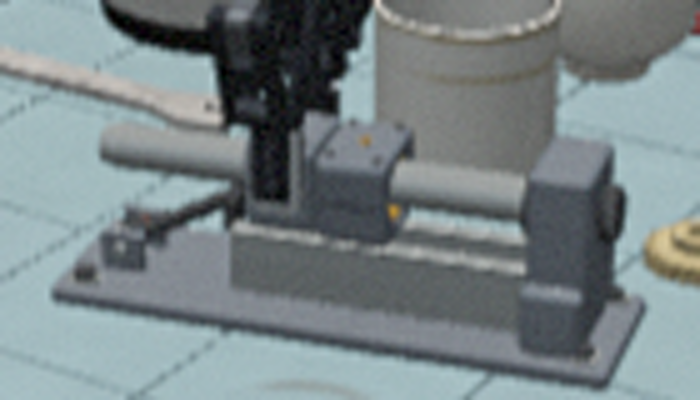

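```bash
python3 -m handwheel '[[0,0,0,0,0,0,80],[0,0,0,0,0,0,80],[0,0,0,0,0,0,80],[0,0,0,0,0,0,80],[0,0,0,-3,0,0,80],[0,0,0,-6,0,0,80],[0,0,0,-8,0,0,80],[0,0,0,-8,0,0,80]]'|grep -v rot; python3 plan.py .5537 .3769 .30 20;  python3 -c "
from h import *
im=snap('scene','s8'); crop(im,290,215,140,80,5,'s8c');im=snap('top','t8'); crop(im,140,200,130,90,6,'t8c')"
```

```text
clock: 20.77
tool_pos: [0.516, -0.0398, 0.3102]
wrist_force: [0.7, 0.4, -0.1]
width: 0.0685
t 20.77 p [ 0.516  -0.0398  0.3102] yaw 13.45 tilt x [ 5.2e-03 -2.0e-04 -1.0e+00] w 0.0685 F [ 0.7  0.4 -0.1] gauge lat 0.0021 out -0.0850 Fg lat 0.8 y 0.3 Tq [ 0.05 -0.05  0.06]
[np.float64(-0.114), np.float64(0.002), np.float64(-0.005), np.float64(1.03), np.float64(13.35), np.float64(-39.65)] rows~10.0
```

View pics/s8c.png

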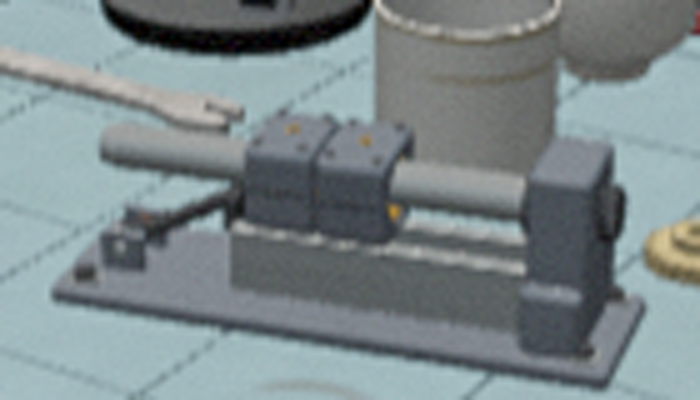

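View pics/t8c.png

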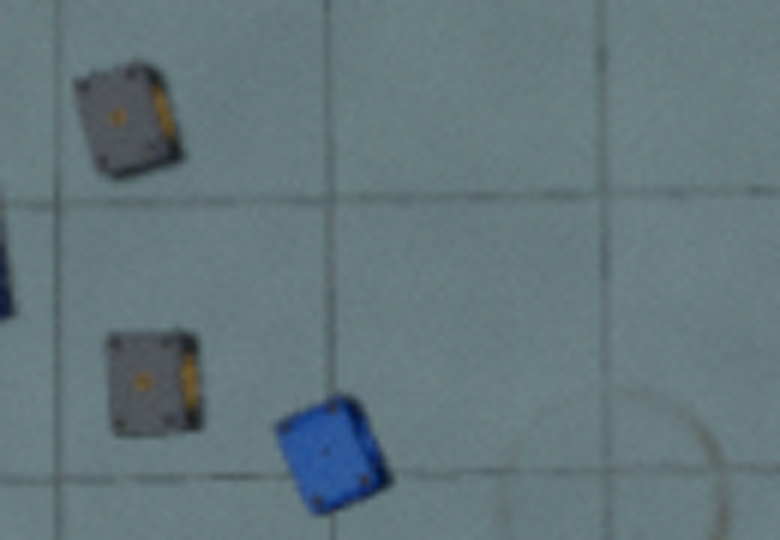

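```bash
python3 -m handwheel '[[-0.08,0.002,-0.005,1,13.35,-39.65,75],[-0.08,0.002,-0.005,1,13.35,-39.65,75],[-0.08,0.002,-0.005,1,13.35,-39.65,75],[-0.08,0.002,-0.005,1,13.35,-39.65,75],[-0.08,0.002,-0.005,1,13.35,-39.65,75],[-0.08,0.002,-0.005,1,13.35,-39.65,75],[-0.08,0.002,-0.005,1,13.35,-39.65,75],[-0.08,0.002,-0.005,1,13.35,-39.65,75],[-0.08,0.002,-0.005,1,13.35,-39.65,75],[-0.08,0.002,-0.005,1,13.35,-39.65,75],[-0.08,0.002,-0.005,1,13.35,-39.65,75],[-0.08,0.002,-0.005,1,13.35,-39.65,75]]'|grep -v rot;python3 -m handwheel '[[0,0,0,0,0,0,75],[0,0,0,0,0,0,75]]'>/dev/null; python3 plan.py .5537 .3769 .182 18
```

```text
clock: 21.87
tool_pos: [0.5514, 0.3798, 0.2942]
wrist_force: [0.6, -1.3, -0.2]
width: 0.0638
t 22.03 p [0.5529 0.3757 0.2956] yaw 17.97 tilt x [-0.0062 -0.0011 -1.    ] w 0.0639 F [ 0.9  0.7 -0.9] gauge lat 0.1346 out 0.3106 Fg lat 1.0 y 0.5 Tq [ 0.02 -0.02  0.02]
[np.float64(-0.0), np.float64(-0.001), np.float64(0.006), np.float64(11.36), np.float64(0.19), np.float64(-0.08)] rows~2.7
```

```bash
python3 -m handwheel '[[0,-0.001,0.006,4,0.19,-0.08,75],[0,-0.001,0.006,7.5,0.19,-0.08,75],[0,-0.001,0.006,10.5,0.19,-0.08,75],[0,-0.001,0.006,11.36,0.19,-0.08,75],[0,-0.001,0.006,11.36,0.19,-0.08,75],[0,-0.001,0.006,11.36,0.19,-0.08,0],[0,-0.001,0.006,11.36,0.19,-0.08,0],[0,-0.001,0.006,11.36,0.19,-0.08,0],[0,-0.001,0.006,11.36,0.19,-0.08,0],[0,-0.001,0.006,11.36,0.19,-0.08,0],[0,-0.001,0.006,11.36,0.19,-0.08,0]]' 40|grep -v rot; python3 plan.py;  python3 -m handwheel '[[0,0,0,-3,0,0,0],[0,0,0,-6,0,0,0],[0,0,0,-6,0,0,0],[0,0,0,-6,0,0,0]]'|grep -v rot; python3 plan.py g 0 .055 .2262 0
```

```text
clock: 22.95
tool_pos: [0.5544, 0.3785, 0.1852]
wrist_force: [-0.4, -1.4, 8.7]
width: 0.0396
t 22.95 p [0.5544 0.3785 0.1852] yaw 18.02 tilt x [ 0.0033  0.0028 -1.    ] w 0.0396 F [-0.4 -1.4  8.7] gauge lat 0.1367 out 0.3129 Fg lat -0.7 y -1.2 Tq [-0.48  0.2  -0.04]
clock: 23.28
tool_pos: [0.5542, 0.3787, 0.2458]
wrist_force: [-0.3, -0.2, -2.7]
width: 0.0396
t 23.28 p [0.5542 0.3787 0.2458] yaw 18.04 tilt x [ 0.0043  0.004  -1.    ] w 0.0396 F [-0.3 -0.2 -2.7] gauge lat 0.1365 out 0.3131 Fg lat -0.4 y -0.2 Tq [-0.01  0.02  0.03]
[np.float64(0.08), np.float64(-0.003), np.float64(-0.005), np.float64(1.82), np.float64(-15.69), np.float64(24.64)] rows~7.0
```

```bash
python3 -m handwheel '[[0.08,-0.003,-0.005,0,-2.2,3.5,0],[0.08,-0.003,-0.005,0,-4.4,7,0],[0.08,-0.003,-0.005,0.5,-6.6,10.5,0],[0.08,-0.003,-0.005,1,-8.8,14,0],[0.08,-0.003,-0.005,1.2,-11,17.5,0],[0.08,-0.003,-0.005,1.6,-13.2,21,0],[0.08,-0.003,-0.005,1.6,-15.7,24.6,0],[0.08,-0.003,-0.005,1.6,-15.7,24.6,0],[0.08,-0.003,-0.005,1.6,-15.7,24.6,0],[0.08,-0.003,-0.005,1.6,-15.7,24.6,0]]'|grep -v rot; python3 plan.py g 0.0003 .010 .2266 0
```

```text
clock: 24.12
tool_pos: [0.4807, 0.0958, 0.2265]
wrist_force: [-0.4, 1.1, -1.3]
width: 0.0397
t 24.12 p [0.4807 0.0958 0.2265] yaw 13.42 tilt x [-0.003  -0.0027 -1.    ] w 0.0397 F [-0.4  1.1 -1.3] gauge lat -0.0007 out 0.0551 Fg lat -0.1 y 1.1 Tq [ 0.06 -0.02 -0.01]
[np.float64(-0.0), np.float64(0.002), np.float64(0.004), np.float64(-0.0), np.float64(0.1), np.float64(4.51)] rows~1.1
```

```bash
python3 -m handwheel '[[0,0.002,0.004,0,0.1,0.6,0],[0,0.002,0.004,0,0.1,1.2,0],[0,0.002,0.004,0,0.1,2,0],[0,0.002,0.004,0,0.1,2.6,0],[0,0.002,0.004,0,0.1,3.2,0],[0,0.002,0.004,0,0.1,3.8,0],[0,0.002,0.004,0,0.1,4.3,0],[0,0.002,0.004,0,0.1,4.49,0],[0,0.002,0.004,0,0.1,4.49,0]]'|grep -v rot; python3 plan.py g 0.0003 .007 .2266 0;python3 -m handwheel '[[0,0,0,0,0,0.2,0],[0,0,0,0,0,0.4,0],[0,0,0,0,0,0.6,0],[0,0,0,0,0,0.6,0]]' | grep -v rot; python3 plan.py g 0.0003 -.04 .2266 0
```

```text
clock: 24.87
tool_pos: [0.492, 0.0518, 0.2265]
wrist_force: [-0.4, 0.9, -1.3]
width: 0.0396
t 24.87 p [0.492  0.0518 0.2265] yaw 13.42 tilt x [ 1.e-04 -3.e-04 -1.e+00] w 0.0396 F [-0.4  0.9 -1.3] gauge lat 0.0001 out 0.0097 Fg lat -0.2 y 1.0 Tq [ 0.01  0.04 -0.04]
[np.float64(-0.0), np.float64(0.0), np.float64(-0.0), np.float64(-0.01), np.float64(0.02), np.float64(0.27)] rows~0.1
clock: 25.2
tool_pos: [0.4934, 0.0462, 0.2265]
wrist_force: [-0.4, -0.0, -2.3]
width: 0.0397
t 25.20 p [0.4934 0.0462 0.2265] yaw 13.45 tilt x [ 0.e+00 -4.e-04 -1.e+00] w 0.0397 F [-0.4 -0.  -2.3] gauge lat 0.0002 out 0.0039 Fg lat -0.4 y 0.1 Tq [-0.03 -0.01 -0.04]
[np.float64(0.0), np.float64(0.0), np.float64(0.0), np.float64(-0.01), np.float64(0.01), np.float64(4.39)] rows~1.1
```

```bash
python3 -m handwheel '[[0,0,0,0,0,0.25,0],[0,0,0,0,0,0.5,0],[0,0,0,0,0,0.75,0],[0,0,0,0,0,0.75,0]]' | grep -v rot; python3 plan.py g 0.001 -.084 .2266 0
```

```text
clock: 25.53
tool_pos: [0.4952, 0.0386, 0.2265]
wrist_force: [0.5, -0.1, -2.6]
width: 0.0401
t 25.53 p [0.4952 0.0386 0.2265] yaw 13.43 tilt x [ 2.e-04 -4.e-04 -1.e+00] w 0.0401 F [ 0.5 -0.1 -2.6] gauge lat 0.0002 out -0.0039 Fg lat 0.5 y -0.2 Tq [-0.02 -0.14  0.04]
[np.float64(-0.0), np.float64(0.0), np.float64(-0.0), np.float64(-0.0), np.float64(0.09), np.float64(8.01)] rows~1.9
```

```bash
python3 -m handwheel '[[0,0,0,0,0.02,0.7,0],[0,0,0,0,0.02,1.4,0],[0,0,0,0,0.04,2.2,0],[0,0,0,0,0.04,3,0],[0,0,0,0,0.06,3.7,0],[0,0,0,0,0.06,4.4,0],[0,0,0,0,0.08,5.1,0],[0,0,0,0,0.1,5.8,0],[0,0,0,0,0.1,6.5,0],[0,0,0,0,0.1,7.2,0],[0,0,0,0,0.11,7.8,0],[0,0,0,0,0.11,8.1,0]]' | grep -v rot;  python3 -m handwheel '[[0,0,0,0,0,0,0],[0,0,0,0,0,0,0]]'>/dev/null;python3 plan.py;  python3 -c "
from h import *
im=snap('scene','s9'); crop(im,290,215,140,80,5,'s9c')"
```

```text
clock: 26.53
tool_pos: [0.5151, -0.0404, 0.2265]
wrist_force: [-1.6, 3.6, -0.2]
width: 0.0392
t 26.70 p [ 0.515  -0.0399  0.2265] yaw 13.42 tilt x [ 1.e-04 -6.e-04 -1.e+00] w 0.0394 F [-0.3 -1.  -1.7] gauge lat 0.0012 out -0.0849 Fg lat -0.6 y -0.9 Tq [-0.25 -0.03  0.03]
```

View pics/s9c.png

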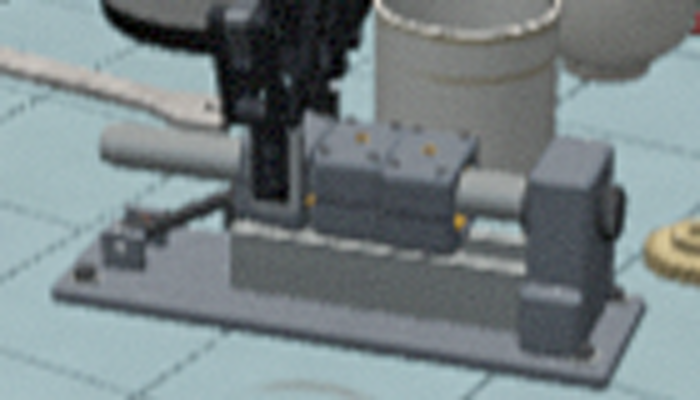

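```bash
python3 -m handwheel '[[0,0,0,0,0.01,0.25,0],[0,0,0,0,0.01,0.5,0],[0,0,0,0,0.01,0.5,0]]' | grep -v rot;python3 plan.py;  python3 -m handwheel '[[0,0,0,0,0,0,80],[0,0,0,0,0,0,80],[0,0,0,0,0,0,80],[0,0,0,0,0,0,80],[0,0,0,-3,0,0,80],[0,0,0,-6,0,0,80],[0,0,0,-8,0,0,80],[0,0,0,-8,0,0,80]]'|grep -v rot; python3 plan.py .4488 .3677 .30 2;  python3 -c "
from h import *
im=snap('scene','s10'); crop(im,290,215,140,80,5,'s10c');im=snap('top','t10'); crop(im,140,190,270,110,2.9,'t10c')"
```

```text
clock: 27.0
tool_pos: [0.5163, -0.0444, 0.2265]
wrist_force: [-0.6, 1.1, -2.6]
width: 0.0394
t 27.00 p [ 0.5163 -0.0444  0.2265] yaw 13.46 tilt x [-0.e+00 -3.e-04 -1.e+00] w 0.0394 F [-0.6  1.1 -2.6] gauge lat 0.0014 out -0.0895 Fg lat -0.4 y 1.2 Tq [0.15 0.03 0.02]
clock: 27.67
tool_pos: [0.5171, -0.0443, 0.3103]
wrist_force: [0.3, 0.1, 0.9]
width: 0.0681
t 27.67 p [ 0.5171 -0.0443  0.3103] yaw 13.45 tilt x [ 5.4e-03 -2.0e-04 -1.0e+00] w 0.0681 F [0.3 0.1 0.9] gauge lat 0.0022 out -0.0896 Fg lat 0.3 y 0.0 Tq [-0.01  0.01 -0.05]
[np.float64(0.2), np.float64(0.001), np.float64(-0.005), np.float64(0.98), np.float64(2.93), np.float64(-41.66)] rows~10.0
```

View pics/s10c.png

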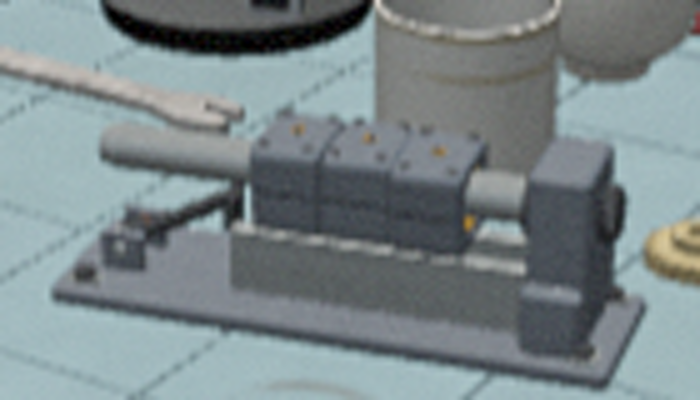

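View pics/t10c.png

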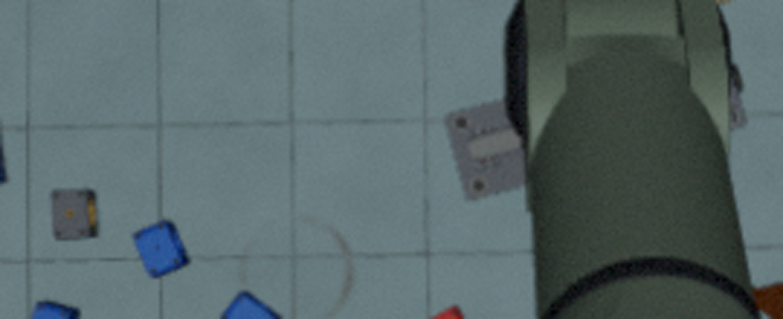

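```bash
python3 -m handwheel '[[0.2,0.001,-0.005,1,2.9,-41.7,75],[0.2,0.001,-0.005,1,2.9,-41.7,75],[0.2,0.001,-0.005,1,2.9,-41.7,75],[0.2,0.001,-0.005,1,2.9,-41.7,75],[0.2,0.001,-0.005,1,2.9,-41.7,75],[0.2,0.001,-0.005,1,2.9,-41.7,75],[0.2,0.001,-0.005,1,2.9,-41.7,75],[0.2,0.001,-0.005,1,2.9,-41.7,75],[0.2,0.001,-0.005,1,2.9,-41.7,75],[0.2,0.001,-0.005,1,2.9,-41.7,75],[0.2,0.001,-0.005,1,2.9,-41.7,75],[0.2,0.001,-0.005,1,2.9,-41.7,75]]'|grep -v rot;python3 -m handwheel '[[0,0,0,0,0,0,75],[0,0,0,0,0,0,75]]'>/dev/null; python3 plan.py .4488 .3677 .182 2; python3 -c "
from h import *
im=snap('scene','s11'); crop(im,150,180,140,100,5,'s11c')"
```

```text
clock: 28.77
tool_pos: [0.4458, 0.3708, 0.2948]
wrist_force: [0.7, -0.6, -0.2]
width: 0.0639
t 28.93 p [0.4477 0.367  0.2958] yaw 1.92 tilt x [-0.0056 -0.0012 -1.    ] w 0.0640 F [ 0.3 -0.6 -0.6] gauge lat 0.0303 out 0.3265 Fg lat 0.1 y -0.7 Tq [-0.04 -0.07  0.03]
[np.float64(-0.001), np.float64(0.001), np.float64(0.006), np.float64(11.38), np.float64(0.18), np.float64(-0.08)] rows~2.7
```

View pics/s11c.png

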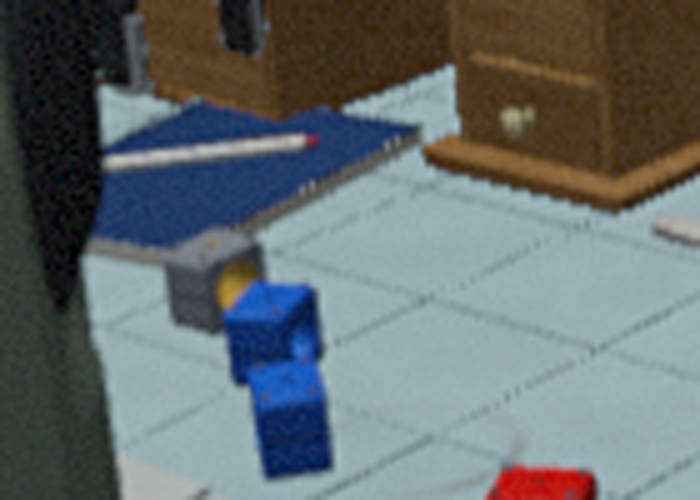

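Block E is still in its place (crop ~(215,280)). Descend, grip and lift high enough to clear the blue block.

```bash
python3 -m handwheel '[[0,0.001,0.006,4,0.18,-0.08,75],[0,0.001,0.006,7.5,0.18,-0.08,75],[0,0.001,0.006,10.5,0.18,-0.08,75],[0,0.001,0.006,11.38,0.18,-0.08,75],[0,0.001,0.006,11.38,0.18,-0.08,75],[0,0.001,0.006,11.38,0.18,-0.08,0],[0,0.001,0.006,11.38,0.18,-0.08,0],[0,0.001,0.006,11.38,0.18,-0.08,0],[0,0.001,0.006,11.38,0.18,-0.08,0],[0,0.001,0.006,11.38,0.18,-0.08,0],[0,0.001,0.006,11.38,0.18,-0.08,0]]' 40|grep -v rot; python3 plan.py;  python3 -m handwheel '[[0,0,0,-3,0,0,0],[0,0,0,-6,0,0,0],[0,0,0,-9,0,0,0],[0,0,0,-9,0,0,0],[0,0,0,-9,0,0,0]]'|grep -v rot; python3 plan.py g 0 .055 .2262 0
```

```text
clock: 29.9
tool_pos: [0.4493, 0.3693, 0.1847]
wrist_force: [-0.1, -1.4, 9.8]
width: 0.0397
t 29.90 p [0.4493 0.3693 0.1847] yaw 1.98 tilt x [ 0.0031  0.0031 -1.    ] w 0.0397 F [-0.1 -1.4  9.8] gauge lat 0.0323 out 0.3284 Fg lat -0.4 y -1.3 Tq [-0.45  0.16 -0.04]
clock: 30.32
tool_pos: [0.4489, 0.3692, 0.2752]
wrist_force: [-0.5, 0.2, -2.8]
width: 0.0394
t 30.32 p [0.4489 0.3692 0.2752] yaw 2.00 tilt x [ 0.0041  0.0045 -1.    ] w 0.0394 F [-0.5  0.2 -2.8] gauge lat 0.0319 out 0.3284 Fg lat -0.4 y 0.3 Tq [0.01 0.01 0.03]
[np.float64(-0.2), np.float64(-0.004), np.float64(-0.005), np.float64(4.79), np.float64(2.27), np.float64(27.46)] rows~6.7
```

```bash
python3 -m handwheel '[[-0.1,-0.003,-0.005,0,0,3.8,0],[-0.2,-0.004,-0.005,0,0.5,7.6,0],[-0.2,-0.004,-0.005,0,1,11.4,0],[-0.2,-0.004,-0.005,0.5,1.5,15.2,0],[-0.2,-0.004,-0.005,1.5,2,19,0],[-0.2,-0.004,-0.005,3,2.27,23,0],[-0.2,-0.004,-0.005,4.5,2.27,26,0],[-0.2,-0.004,-0.005,4.6,2.27,27.46,0],[-0.2,-0.004,-0.005,4.6,2.27,27.46,0],[-0.2,-0.004,-0.005,4.6,2.27,27.46,0]]'|grep -v rot; python3 plan.py g 0.0003 .010 .2264 0
```

```text
clock: 31.15
tool_pos: [0.4807, 0.0947, 0.2259]
wrist_force: [-0.4, 0.6, -1.4]
width: 0.0394
t 31.15 p [0.4807 0.0947 0.2259] yaw 13.36 tilt x [-0.0044 -0.0035 -1.    ] w 0.0394 F [-0.4  0.6 -1.4] gauge lat -0.0009 out 0.0540 Fg lat -0.2 y 0.6 Tq [ 0.06 -0.03 -0.03]
[np.float64(-0.001), np.float64(0.002), np.float64(0.005), np.float64(-0.04), np.float64(0.13), np.float64(4.4)] rows~1.1
```

```bash
python3 -m handwheel '[[0,0.002,0.005,-0.04,0.12,0.6,0],[0,0.002,0.005,-0.04,0.12,1.2,0],[0,0.002,0.005,-0.04,0.12,2,0],[0,0.002,0.005,-0.04,0.12,2.6,0],[0,0.002,0.005,-0.04,0.12,3.2,0],[0,0.002,0.005,-0.04,0.12,3.8,0],[0,0.002,0.005,-0.04,0.12,4.3,0],[0,0.002,0.005,-0.04,0.12,4.4,0],[0,0.002,0.005,-0.04,0.12,4.4,0]]'|grep -v rot; python3 plan.py g 0.0003 .007 .2264 0;python3 -m handwheel '[[0,0,0,0,0,0.2,0],[0,0,0,0,0,0.4,0],[0,0,0,0,0,0.6,0],[0,0,0,0,0,0.6,0]]' | grep -v rot; python3 plan.py
```

```text
clock: 31.9
tool_pos: [0.4923, 0.0524, 0.2268]
wrist_force: [0.1, -0.1, -2.1]
width: 0.0394
t 31.90 p [0.4923 0.0524 0.2268] yaw 13.42 tilt x [ 9.e-04 -3.e-04 -1.e+00] w 0.0394 F [ 0.1 -0.1 -2.1] gauge lat 0.0006 out 0.0102 Fg lat 0.1 y -0.1 Tq [ 0.04 -0.01 -0.01]
[np.float64(-0.0), np.float64(0.0), np.float64(-0.001), np.float64(0.04), np.float64(-0.03), np.float64(0.32)] rows~0.1
clock: 32.23
tool_pos: [0.4937, 0.0467, 0.2268]
wrist_force: [1.1, 0.2, -1.0]
width: 0.0395
t 32.23 p [0.4937 0.0467 0.2268] yaw 13.45 tilt x [ 9.e-04 -4.e-04 -1.e+00] w 0.0395 F [ 1.1  0.2 -1. ] gauge lat 0.0006 out 0.0043 Fg lat 1.1 y -0.1 Tq [-0.01 -0.02 -0.03]
```

```bash
python3 -m handwheel '[[0,0,0,0,0,0.25,0],[0,0,0,0,0,0.5,0],[0,0,0,0,0,0.8,0],[0,0,0,0,0,0.8,0]]' | grep -v rot; python3 plan.py g 0.0012 -.076 .2264 0
```

```text
clock: 32.57
tool_pos: [0.4956, 0.0385, 0.2268]
wrist_force: [-0.4, -0.7, -1.1]
width: 0.0397
t 32.57 p [0.4956 0.0385 0.2268] yaw 13.42 tilt x [ 9.e-04 -5.e-04 -1.e+00] w 0.0397 F [-0.4 -0.7 -1.1] gauge lat 0.0005 out -0.0041 Fg lat -0.5 y -0.6 Tq [-0.03 -0.04 -0.  ]
[np.float64(-0.0), np.float64(0.001), np.float64(-0.001), np.float64(0.05), np.float64(0.07), np.float64(7.19)] rows~1.7
```

```bash
python3 -m handwheel '[[0,0,0,0,0.02,0.7,0],[0,0,0,0,0.02,1.4,0],[0,0,0,0,0.03,2.1,0],[0,0,0,0,0.04,2.8,0],[0,0,0,0,0.04,3.5,0],[0,0,0,0,0.05,4.2,0],[0,0,0,0,0.05,4.9,0],[0,0,0,0,0.06,5.5,0],[0,0,0,0,0.06,6.1,0],[0,0,0,0,0.07,6.6,0],[0,0,0,0,0.07,6.8,0],[0,0,0,0,0.07,6.8,0]]' | grep -v rot;  python3 plan.py;  python3 -c "
from h import *
im=snap('scene','s12'); crop(im,320,225,100,60,8,'s12c')"
```

```text
clock: 33.57
tool_pos: [0.5121, -0.0273, 0.2269]
wrist_force: [0.1, -0.9, 1.0]
width: 0.0394
t 33.57 p [ 0.5121 -0.0273  0.2269] yaw 13.43 tilt x [ 1.e-03 -3.e-04 -1.e+00] w 0.0394 F [ 0.1 -0.9  1. ] gauge lat 0.0013 out -0.0720 Fg lat -0.1 y -0.9 Tq [-0.1   0.05 -0.02]
```

View pics/s12c.png

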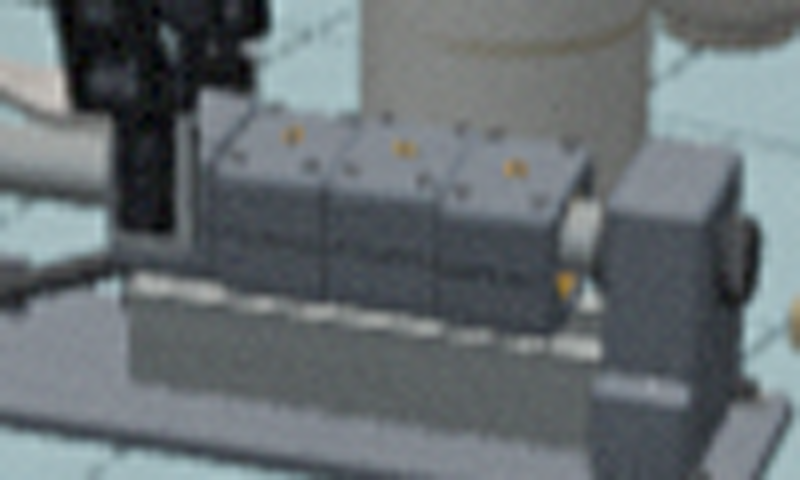

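```bash
python3 -m handwheel '[[0,0,0,0,0,0.3,0],[0,0,0,0,0,0.55,0],[0,0,0,0,0,0.55,0]]' | grep force; python3 plan.py; python3 -m handwheel '[[0,0,0,0,0,0.1,0],[0,0,0,0,0,0.2,0],[0,0,0,0,0,0.2,0],[0,0,0,0,0,0.2,0]]' | grep force; python3 plan.py;   python3 -c "
from h import *
im=snap('scene','s13'); crop(im,320,225,100,60,8,'s13c')"
```

```text
wrist_force: [-1.2, 1.9, 1.7]
t 33.87 p [ 0.5133 -0.0322  0.2269] yaw 13.47 tilt x [ 9.e-04 -2.e-04 -1.e+00] w 0.0397 F [-1.2  1.9  1.7] gauge lat 0.0013 out -0.0770 Fg lat -0.8 y 2.1 Tq [ 0.41  0.17 -0.01]
wrist_force: [-1.1, 3.5, -1.0]
t 34.20 p [ 0.5137 -0.034   0.2268] yaw 13.47 tilt x [ 8.e-04 -2.e-04 -1.e+00] w 0.0395 F [-1.1  3.5 -1. ] gauge lat 0.0013 out -0.0788 Fg lat -0.3 y 3.6 Tq [ 0.77  0.19 -0.01]
```

View pics/s13c.png

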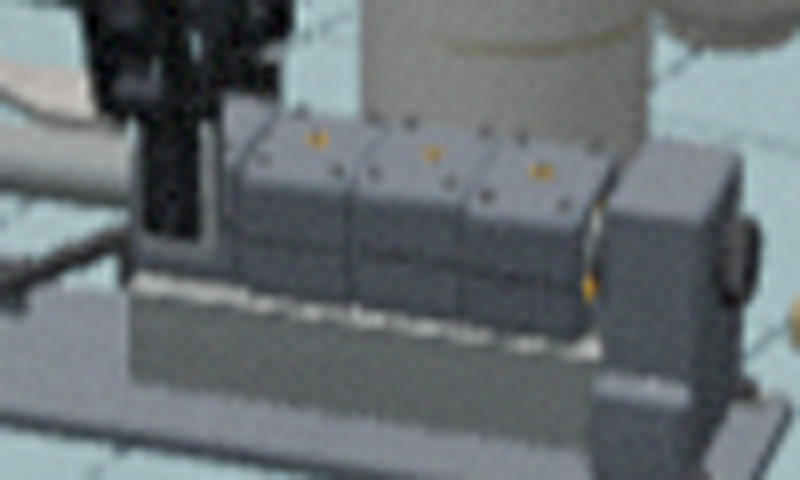

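```bash
python3 -m handwheel '[[0,0,0,0,0,0.1,0],[0,0,0,0,0,0.1,0]]' | grep force; python3 plan.py; python3 -m handwheel '[[0,0,0,0,0,0.08,0],[0,0,0,0,0,0.08,0],[0,0,0,0,0,0.08,0]]' | grep force; python3 plan.py;   python3 -c "
from h import *
im=snap('scene','s14'); crop(im,300,225,120,60,6.6,'s14c')"
```

```text
wrist_force: [-0.8, 3.8, -0.2]
t 34.42 p [ 0.514  -0.0351  0.2268] yaw 13.47 tilt x [ 8.e-04 -3.e-04 -1.e+00] w 0.0393 F [-0.8  3.8 -0.2] gauge lat 0.0013 out -0.0799 Fg lat 0.1 y 3.9 Tq [0.9  0.23 0.01]
wrist_force: [-1.0, 3.3, -1.2]
t 34.67 p [ 0.5142 -0.0359  0.2268] yaw 13.46 tilt x [ 8.e-04 -3.e-04 -1.e+00] w 0.0397 F [-1.   3.3 -1.2] gauge lat 0.0013 out -0.0807 Fg lat -0.2 y 3.5 Tq [ 0.67  0.16 -0.  ]
```

View pics/s14c.png

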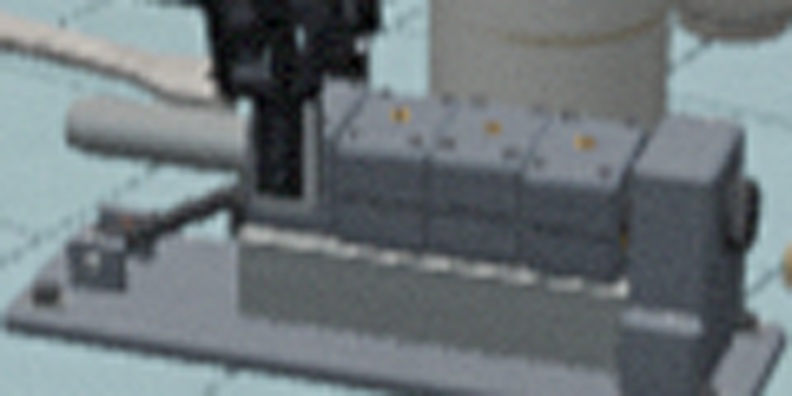

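```bash
python3 -m handwheel '[[0,0,0,0,0,0.1,0],[0,0,0,0,0,0.1,0],[0,0,0,0,0,0.1,0]]' | grep force; python3 plan.py; python3 -m handwheel '[[0,0,0,0,0,0.06,0],[0,0,0,0,0,0.06,0],[0,0,0,0,0,0.06,0]]' | grep force; python3 plan.py
```

```text
wrist_force: [-0.7, 2.4, -0.9]
t 34.97 p [ 0.5144 -0.0369  0.2269] yaw 13.45 tilt x [ 9.e-04 -3.e-04 -1.e+00] w 0.0394 F [-0.7  2.4 -0.9] gauge lat 0.0013 out -0.0818 Fg lat -0.2 y 2.5 Tq [0.59 0.15 0.03]
wrist_force: [-1.1, 3.1, -1.0]
t 35.22 p [ 0.5145 -0.0374  0.2268] yaw 13.46 tilt x [ 9.e-04 -3.e-04 -1.e+00] w 0.0397 F [-1.1  3.1 -1. ] gauge lat 0.0013 out -0.0823 Fg lat -0.3 y 3.3 Tq [0.61 0.23 0.02]
```

```bash
python3 -m handwheel '[[0,0,0,0,0,0,80],[0,0,0,0,0,0,80],[0,0,0,0,0,0,80],[0,0,0,0,0,0,80],[0,0,0,-3,0,0,80],[0,0,0,-6,0,0,80],[0,0,0,-8,0,0,80],[0,0,0,-8,0,0,80]]'|grep -v rot; python3 plan.py g 0 -.04 .40 0;  python3 -c "
from h import *
im=snap('scene','s15'); crop(im,300,225,120,60,6.6,'s15c')"
```

```text
clock: 35.88
tool_pos: [0.5154, -0.0375, 0.3106]
wrist_force: [-0.1, -1.1, 0.2]
width: 0.0685
t 35.88 p [ 0.5154 -0.0375  0.3106] yaw 13.44 tilt x [ 6.3e-03 -3.0e-04 -1.0e+00] w 0.0685 F [-0.1 -1.1  0.2] gauge lat 0.0021 out -0.0827 Fg lat -0.4 y -1.1 Tq [ 0.   -0.05  0.01]
[np.float64(-0.0), np.float64(0.002), np.float64(-0.006), np.float64(-8.95), np.float64(-0.15), np.float64(-4.25)] rows~2.4
```

View pics/s15c.png

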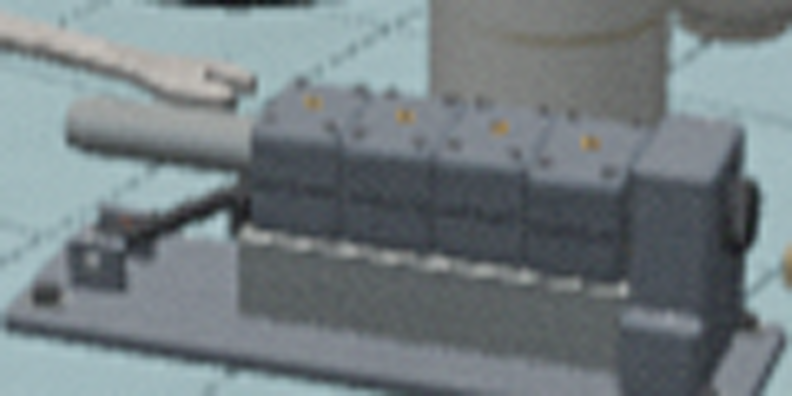

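```bash
python3 -c "
import cv2,numpy as np
r=[cv2.resize(cv2.imread(f'pics/{f}.png')[232:268,305:355],None,fx=7,fy=7,interpolation=cv2.INTER_CUBIC) for f in('scene0','s10','s15','s12')]
cv2.imwrite('pics/k.png',np.vstack([np.hstack(r[:2]),np.hstack(r[2:])]))"
```

```text
(no output)
```

View pics/k.png

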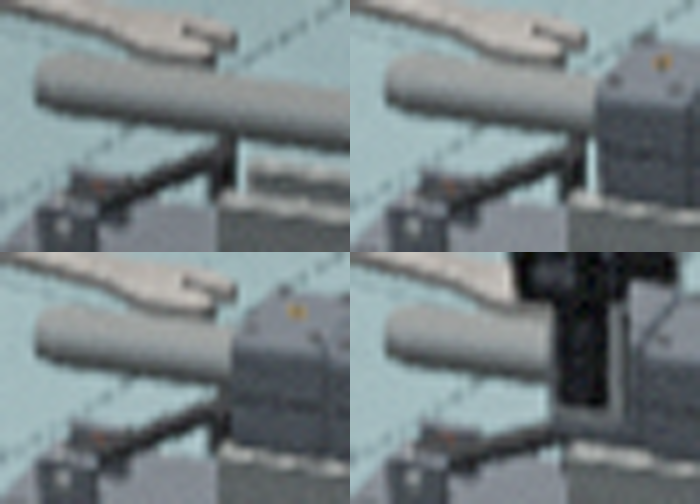

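```bash
python3 -m handwheel '[[0,0.002,-0.006,-4,0,0,80],[0,0.002,-0.006,-8,0,0,80],[0,0.002,-0.006,-8,-3,-4,80],[0,0.002,-0.006,-8,-6,-8,80],[0,0.002,-0.006,-8,-9,-12,80],[0,0.002,-0.006,-8,-12,-15,80],[0,0.002,-0.006,-8,-14,-18,80],[0,0.002,-0.006,-8,-14,-18,80]]'|grep -v rot;  python3 -c "
from h import *
im=snap('scene','s16'); im=snap('top','t16'); crop(im,130,150,370,170,2.1,'t16c')"
```

```text
clock: 36.6
tool_pos: [0.333, 0.1067, 0.3861]
wrist_force: [3.1, 0.1, 0.2]
width: 0.0684
```

View pics/s16.png

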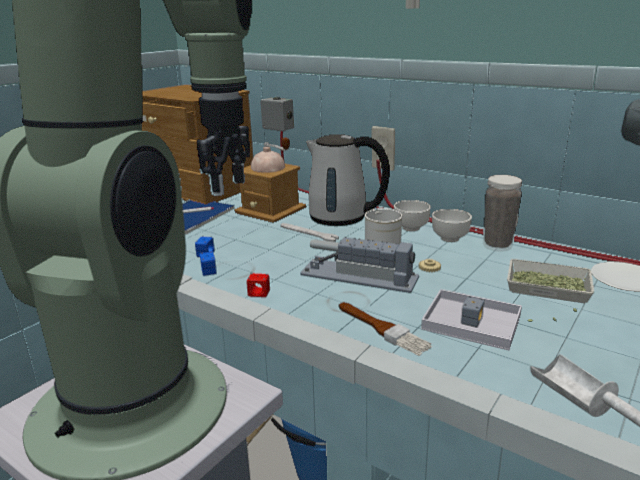

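View pics/t16c.png

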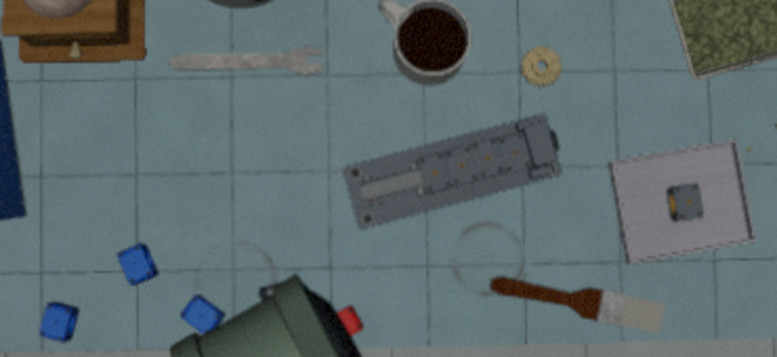

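```bash
python3 -m handwheel '[[0,0,0,0,0,0,80],[0,0,0,0,0,0,80],[0,0,0,0,0,0,80]]'|grep -v rot;  python3 -c "
from h import *
im=snap('scene','s17'); crop(im,300,215,240,140,3.2,'s17c'); job_done()"
```

```text
clock: 36.95
tool_pos: [0.3369, 0.1047, 0.3864]
wrist_force: [1.3, -0.0, 0.0]
width: 0.0685
the job is handed in; nothing more can be done
```

View pics/s17c.png

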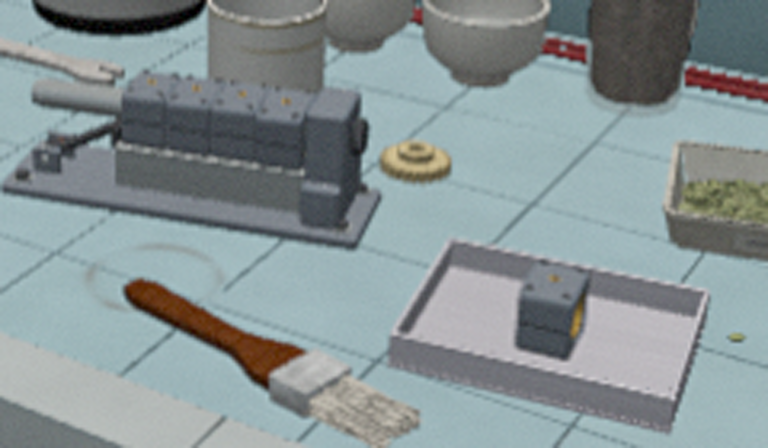

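I tried all five grey blocks on the spindle and handed the job in at about 37 s. Four slid on freely and are on the spindle behind the keeper. The fifth stopped about 7 mm out from the nose. I had pressed it to about 14 N when I confirmed the stop, then drew it off and set it in the metal parts tray.

The last pictures show the four blocks in a row on the spindle. The keeper is at the same angle as when it stood free, and the fifth block lies upright in the middle of the tray. The mug, gear, spanner and the blue and red look-alikes were not touched.

- **Third block on the spindle:** it sat about 4 mm back in the grip, so I pushed it 5 mm further before letting go.
- **Fourth block on the spindle:** the stack ends only about 1–2 mm short of the bracket. The wrist force did not show a clear click for it, so I confirmed the keeper from the picture.

I saw no block knocked out of place, and no other check failed.

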